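# Load the cell into the sprung holder

## Task

Fit the green cell from the blue rest into the yellow cell holder for the circuit experiment: push its flat minus end (white band) in under the clear hood against the spring contact with the plus end still raised, then tip the plus end down behind the red contact so that the cell lies fully home, held by the spring. Do it gently: force nothing and never push the spring in farther than it may go (9 mm); leave the lamp block, the sensor and the brass weight where they are, and let go of the cell.

Things in the scene. Friction and masses are not known exactly. Their poses are not given: they have to be found in the camera images.
- cell: Green dry cell, a cylinder of 33 mm diameter, 61 mm long including a brass nub (plus end, 10 mm wide, 2 mm high); about 0.14 kg. White band near the flat minus end. Origin: on the axis at mid-length (of the 61 mm). +y: along the axis to the minus end. At the start it lies level in the blue rest, axis 34 mm above the table; fingers can pass down beside it to 10 mm above the table.
- cell_minus (a point): Centre of the cell's flat minus end, 30.5 mm along +y from the cell's origin.
- cell_plus (a point): Tip of the cell's brass plus nub, 30.5 mm along -y from the cell's origin.
- rest: Blue cell rest, fixed, 60 x 96 mm: a low V trough along its y axis with 21 mm high end stops at y = +-40 mm. Origin: centre of its underside. The cell lies in it, minus end towards the rest's +y, up to 4 mm off centre.
- holder: Cell holder, fixed. Yellow base plate 74 mm (x) by 136 mm (y -52 to +84 mm), 14 mm thick; origin on the underside, below the nominal middle of a seated cell; +y points from red contact to spring. A grey insert with trough, contacts and hood is clamped on it up to 10.5 mm off along y, either way: this shift S varies, is in no measured pose (points too are for S = 0); find it by feel.
- bay (a point): Middle of a seated cell for S = 0: holder x = 0, y = 0, 40 mm above the table. Grey V trough, 29 mm wide (fingers can pass beside the cell down to 14 mm height); the cell's lowest line lies at 23.5 mm. Friction at the ends may hold the cell up: press it down lightly. All contact forces of cell on holder, added up, must stay under 42 N (seated: 16 N).
- plus_stop (a point): Inner face of the red plus contact for S = 0, at axis height: holder y = -30.5 mm. A rigid wall 24 mm wide, 6 mm thick, top at 43 mm height. The seated nub is pressed against it.
- spring_tip (a point): Tip of the steel spring cap at rest for S = 0: holder y = +25.5 mm, 40 mm height. A ball of 8 mm radius; it yields 11 mm towards +y, then a hard stop; past 9 mm the spring is overstrained and the run lost. With it 6.5 to 8.5 mm in, the plus end can tip down past the red contact, the cap staying as far in while the cell turns level.
- hood_edge (a point): Middle of the lower edge of the whitish clear hood for S = 0: holder y = +26.5 mm, 65.5 mm height; 30 mm wide, 4 mm thick, reaching to y = +71.5 mm with a black block under its last 18 mm. It keeps the cell from going in level. Dipped 28 degrees and moved along its own axis, with its lower line 46.5 mm high at holder y = -20 mm, the cell clears red contact and hood for every S.
- spring (a joint): How far the spring cap is pushed in, in m: 0 at rest, 0.005 with the cell seated, 0.011 at its hard stop; more than 0.009 overstrains it. Its force is 1 N plus 1.4 N per mm (8 N seated, 13.6 N at 9 mm), and 0.6 N more per 10 mm/s while it moves in (damped, so it returns softly).
- lamp: Lamp block, loose: yellow 50 x 50 mm block with a small glass bulb, 49 mm high. Origin: centre of its underside. Leave alone.
- sensor: Blue sensor box, loose: 40 x 60 x 20 mm with a short steel stub on +y. Origin: centre of its underside. Leave alone.
- weight: Brass weight with a knob, loose: 36 mm diameter, 50 mm high. Origin: centre of its underside. Leave alone.
Things that resemble listed ones, but are neither listed nor needed, are in the scene too. There is more than one size of the holder; the job needs the largest. Of the things shaped like the cell, the green one is meant.

How it is judged:
By the outcome, as a careful person would: the job done as asked, in the order asked, and still so for the second after the job is handed in, with the robot touching nothing.
It also fails if it takes over 67 s, if anything falls off the work surface, if the arm or the gripper's body presses on something with over 40 N, if the wrist force passes 120 N, or if a joint passes its speed limit or range.

## Robot

A 6-joint arm with a two-finger parallel gripper is mounted at the origin on the work surface. World frame = base frame: x ahead of the robot, y to its left, z up, the work surface at z = 0. Lengths are in mm, angles in rad, forces in N, time in s.
With the tool pointing down it reaches from about 325 to 850 mm from the base axis. Payload 4.4 kg.
Tool frame: the origin (TCP) lies on the mounting face of the last link; the fingertips stand manip.tip_extent ahead of it and the grasp point (between the pads) lies 180 mm ahead of it (manip.tip_extent is the distance from the TCP to the fingertips, in mm); z points along the fingers, y is the direction in which the jaws open and shut (so a half turn about z gives the same grasp; the last joint's range is limited). The gripper opens to 94 mm and grips with 3 to 60 N. Pads are 16 mm wide; open, the fingers measure 119 mm over their backs; the gripper's body (75 mm by 177 mm) begins 78 mm behind the grasp point.
Start: joints at [-1.377, 0.207, 1.542, -0, 1.393, -0.15], TCP at [194.343, -541.165, 404.647] pointing down, gripper open.
Joint ranges: [-2.73, 2.73], [-0.86, 2.22], [0.23, 2.46], [-1.11, 4.25], [0.08, 2.63], [-2.82, 2.82]. Speed limits (rad/s): [2.79, 2.79, 3.14, 3.14, 3.14, 3.14].

## Interface

Orientations are given as [roll, pitch, yaw] about the fixed x, y, z axes, in that order (R = Rz(yaw) Ry(pitch) Rx(roll)).
In Python, from rig import monitor, snapshot, order, manip gives the robot as it stands.
- The arm moves only by the tool carry_out, never from a script. Its argument "plan" is a list of rows, each an object with "grip": the closure in counts, from 0 (fully open) to 255 (shut); "dp": the shift along the tool's x, y, z in m, a list of three; "delta_rot": the turn, a rotation vector about the tool's x, y, z in degrees, a list of three. In form: [{"grip": grip, "dp": [x, y, z], "delta_rot": [ax, ay, az]}, ...]. A call has 1 to 20 rows; each row is the pose to reach, as a shift and turn from the pose commanded when the call began, along the tool's axes at that moment; what a row does not reach only later rows make up. A row lasts 1/12 s, in which the tool goes at most 41.7 mm and 7.16 degrees, less where a joint would pass 70% of its speed; a pose out of reach is approached as far as the arm can. A call with a gripper value outside its range is refused whole. The fingers move at their own pace and stop on an object; "squeeze" is the grip in N (left out, the last holds). Time passes only in rows, so rows that repeat a pose let the fingers close. It gives the time, the measured TCP pose, the force and the opening at its end, in the units of the state.
- monitor.sense(): the state, without advancing time (a new reading comes with each control period).
- snapshot(name): name is "scene" or "top"; returns a dict with "color" (384x512x3 uint8, red, green, blue), "fx", "fy", "cx", "cy" (pixels), "k1" (the pictures are not rectified: a ray, as slopes to the right and down, at radius r is drawn at 1 + k1 r^2 times it, then the intrinsics apply), "world_to_cam" (4x4, takes a point from world to camera coordinates). Camera axes: x right, y down, z forward; pixel columns grow to the right and rows downward; lengths in mm; the calibration is good to about 2 mm. A picture is of the moment at which its call begins. There is no depth.
- order.sign_off(): hands the job in, once; it reports no verdict.
The state is a dict: "clock": time; "q": joint angles; "dq": joint speeds; "joint_torque": joint torques, N m; "ee_pos": TCP position; "ee_rot": TCP orientation; "contact_force": force on the tool from outside, world axes, zero at the start; "moment": the same for the moment, N m; "finger_gap": finger opening in mm.
Only numpy, scipy, OpenCV 4.12 (cv2) and the standard library are available. Lean on these libraries where they do the work, as an engineer would, in place of code of your own. Each camera call takes 0.05 s, during which the arm holds its last target.

## Working session

There is one attempt and no reset: what is moved stays moved. The work goes in short steps, Python scripts to look and compute and a tool call to move; the robot and the scene stay as the last step left them, time stands still between calls to the robot, and variables do not carry over. Pictures are saved under pics/ and viewed, and the job is handed in when it is done.

Besides the shell and the picture viewer there is one more tool, called as name(argument=value, ...) on one line, values as JSON. carry_out: Moves the arm, as the interface text tells. Its arguments: {"type":"object","properties":{"plan":{"type":"array"},"squeeze":{"type":"number"}},"required":["plan"]}

```bash
ls; mkdir -p pics; python3 - <<'E'
from rig import monitor, snapshot, order, manip
import cv2
print(monitor.sense()); print([ (a,getattr(manip,a)) for a in dir(manip) if a[0]!='_'])
for n in("scene","top"):
    s=snapshot(n); cv2.imwrite(f"pics/{n}0.png",s["color"][:,:,::-1])
    print({k:v for k,v in s.items() if k!="color"})
E
```

```text
pics
{'clock': 0.0, 'q': array([-1.37650956e+00,  2.07413192e-01,  1.54293296e+00, -1.12152336e-05,
        1.39349226e+00, -1.50490685e-01]), 'dq': array([-0.00201877, -0.00035979, -0.00053618, -0.00092542, -0.00210558,
        0.00127511]), 'joint_torque': array([-1.17465137e-03, -3.70876908e+01, -2.81418657e+01,  6.94932765e-02,
        3.60888988e-02, -1.77624261e-04]), 'ee_pos': array([ 194.26579994, -540.80972467,  403.50413626]), 'ee_rot': array([-3.13937062e+00, -3.25780726e-04,  3.44779076e-01]), 'contact_force': array([ 0.36599815, -0.50810277,  0.05168414]), 'moment': array([-0.04869552,  0.02162839,  0.02399267]), 'finger_gap': 93.69287315221291}
[('Unreachable', <class 'rig.Unreachable'>), ('tip_extent', 199.2)]
{'fx': 484.4561897663741, 'fy': 484.4561897663741, 'cx': 254.93858864666487, 'cy': 188.4199648228255, 'k1': 0.021132511619673486, 'world_to_cam': array([[ 2.97149154e-01,  9.54794424e-01,  8.36594649e-03,
        -1.58125578e+02],
       [ 7.67952011e-01, -2.33775455e-01, -5.96321009e-01,
        -3.84225687e+02],
       [-5.67408221e-01,  1.83620929e-01, -8.02702476e-01,
         1.60692834e+03],
       [ 0.00000000e+00,  0.00000000e+00,  0.00000000e+00,
         1.00000000e+00]])}
{'fx': 369.372815267269, 'fy': 369.372815267269, 'cx': 260.07709053366233, 'cy': 187.84885472926345, 'k1': -0.12062084396679702, 'world_to_cam': array([[-4.24258702e-03, -9.99895068e-01,  1.38511067e-02,
        -2.07200872e+01],
       [-9.88838317e-01,  2.13195575e-03, -1.48977307e-01,
         5.52088360e+02],
       [ 1.48932144e-01, -1.43285542e-02, -9.88743601e-01,
         9.57458939e+02],
       [ 0.00000000e+00,  0.00000000e+00,  0.00000000e+00,
         1.00000000e+00]])}
```

View pics/scene0.png

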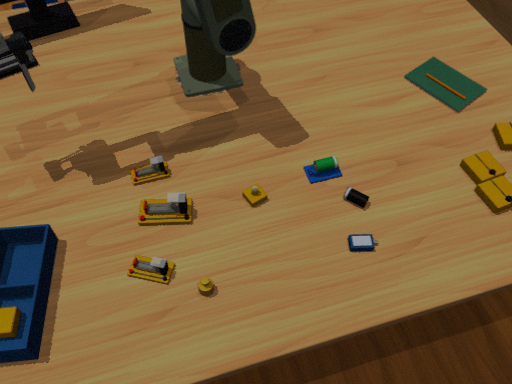

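View pics/top0.png

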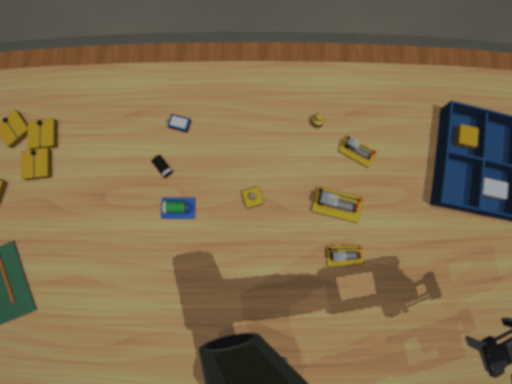

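Candidate cells are the green one in the blue rest at top (178,208), which is wanted, and a black look-alike at top (162,166). Candidate holders at top are (337,204), the largest, then (344,255) and (357,150), both smaller. I'll check these in close crops.

```bash
cat > h.py <<'E'
import numpy as np, cv2
from rig import monitor, snapshot, order, manip
def crop(name,u0,v0,u1,v1,f,out):
    s=snapshot(name); im=s["color"][v0:v1,u0:u1,::-1]
    im=cv2.resize(im,None,fx=f,fy=f,interpolation=cv2.INTER_CUBIC)
    for u in range((u0+9)//10*10,u1,10):
        cv2.line(im,((u-u0)*f,0),((u-u0)*f,6),(255,255,255),1); cv2.putText(im,str(u),((u-u0)*f,16),0,.35,(255,255,255),1)
    for v in range((v0+9)//10*10,v1,10):
        cv2.line(im,(0,(v-v0)*f),(6,(v-v0)*f),(255,255,255),1); cv2.putText(im,str(v),(8,(v-v0)*f+4),0,.35,(255,255,255),1)
    cv2.imwrite(out,im); return s
def world(s,u,v,z):
    K=np.array([[s["fx"],0,s["cx"]],[0,s["fy"],s["cy"]],[0,0,1]])
    p=cv2.undistortPoints(np.array([[[u,v]]],float),K,np.array([s["k1"],0,0,0]))[0,0]
    T=s["world_to_cam"];R=T[:3,:3];t=T[:3,3]
    d=R.T@np.array([p[0],p[1],1]);c=-R.T@t
    return c+d*(z-c[2])/d[2]
def pix(s,P):
    T=s["world_to_cam"];K=np.array([[s["fx"],0,s["cx"]],[0,s["fy"],s["cy"]],[0,0,1]])
    return cv2.projectPoints(np.array(P,float).reshape(-1,1,3),cv2.Rodrigues(T[:3,:3])[0],T[:3,3],K,np.array([s["k1"],0,0,0]))[0][:,0]
E
python3 - <<'E'
from h import *
crop("top",300,175,375,225,10,"pics/th.png")
crop("top",150,185,205,230,12,"pics/tr.png")
crop("scene",125,180,205,235,10,"pics/sh.png")
crop("scene",295,145,355,190,12,"pics/sr.png")
E
```

```text
(no output)
```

View pics/th.png

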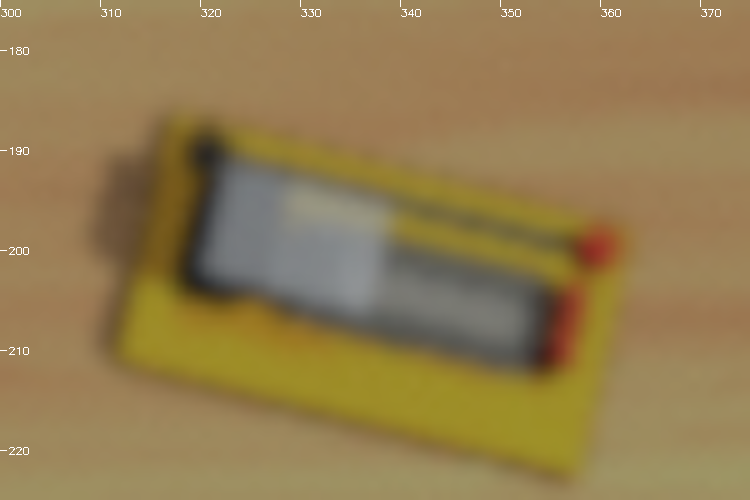

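View pics/tr.png

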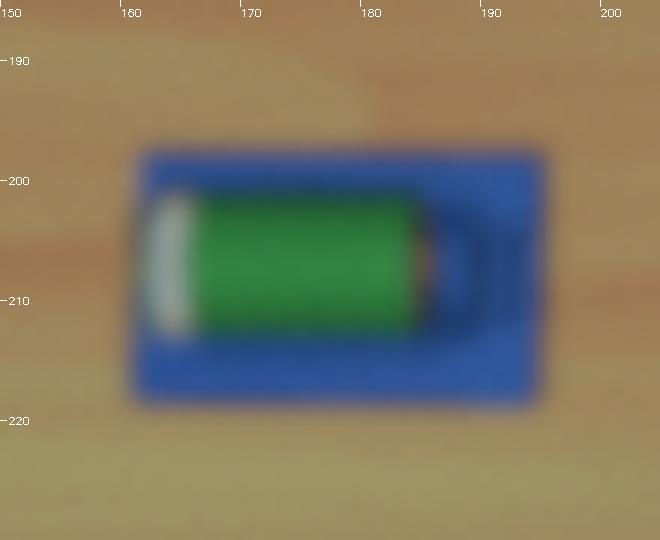

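View pics/sh.png

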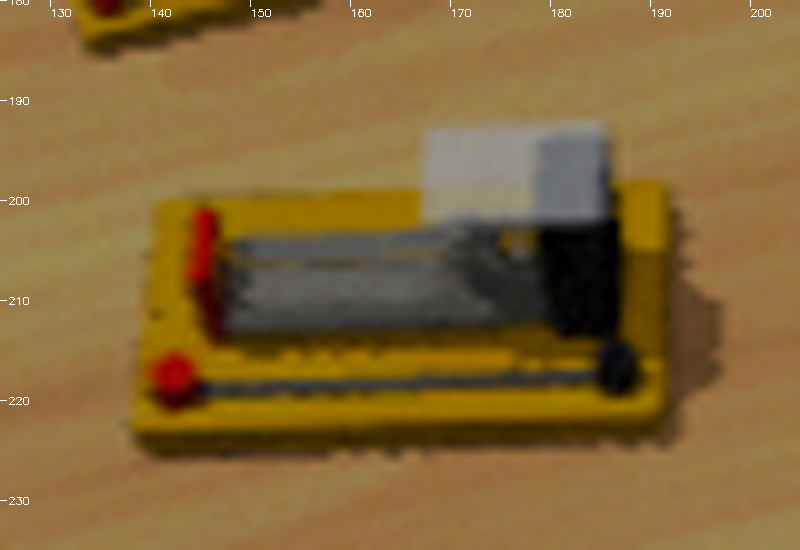

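View pics/sr.png

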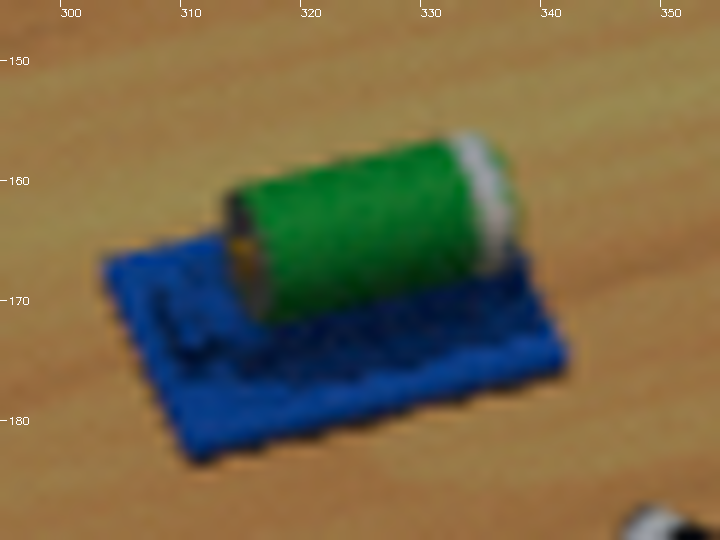

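```bash
cat > fit.py <<'E'
from h import *
from scipy.optimize import least_squares
S={n:snapshot(n) for n in("top","scene")}
def T(p,L):
    c,s=np.cos(p[2]),np.sin(p[2]);L=np.array(L,float)
    return np.c_[p[0]+c*L[:,0]-s*L[:,1],p[1]+s*L[:,0]+c*L[:,1],L[:,2]]
def fit(obs,p0):
    def r(p):
        return np.concatenate([(pix(S[n],T(p,[o[0] for o in l]))-np.array([o[1] for o in l])).ravel() for n,l in obs.items()])
    q=least_squares(r,p0,x_scale=[10,10,.1],loss='soft_l1');return q.x,r(q.x).reshape(-1,2).round(1)
E
python3 - <<'E'
from fit import *
print(world(S["top"],337,204,14),world(S["top"],173,207,34))
# holder plate top corners z=14. which side is x? 
A=[[37,84,14],[-37,84,14],[-37,-52,14],[37,-52,14]]
top=list(zip(A,[(316.5,187.5),(311.8,210.5),(357.5,221.5),(362.3,198)]))
# scene: far side(-x) is up in picture
sc=list(zip(A,[(190.5,221.5),(191,198.5),(141,200),(138.5,222)]))
for o in({"top":top},{"scene":sc},{"top":top,"scene":sc}):
    p,r=fit(o,[500,-180,0.2]);print(p,r.tolist())
E
```

```text
[ 510.21245316 -236.9410366    14.        ] [501.09236237 213.99195272  34.        ]
[ 5.05703190e+02 -2.52694090e+02 -2.43405765e-01] [[-0.2, -1.8], [-1.2, 0.9], [0.4, 1.4], [0.8, -0.8]]
[ 5.08421553e+02 -2.53544195e+02 -2.69569672e-01] [[0.4, 0.2], [1.2, -0.4], [-0.4, -0.8], [-1.1, 0.9]]
[ 5.07250003e+02 -2.53164297e+02 -2.56273853e-01] [[0.2, -2.7], [-1.2, -0.1], [0.3, 1.0], [1.1, -1.1], [0.7, -0.6], [1.1, -1.1], [-0.6, -0.9], [-0.9, 0.7]]
```

```bash
cat > ov.py <<'E'
from fit import *
def box(x0,x1,y0,y1,z0,z1):
    C=[[x,y,z] for x in(x0,x1) for y in(y0,y1) for z in(z0,z1)]
    E=[(i,j) for i in range(8) for j in range(i) if bin(i^j).count('1')==1]
    return C,E
def over(name,u0,v0,u1,v1,f,out,items):
    im=S[name]["color"][v0:v1,u0:u1,::-1]
    im=cv2.resize(im,None,fx=f,fy=f,interpolation=cv2.INTER_CUBIC)
    for p,(C,E),col in items:
        q=(pix(S[name],T(p,C))-[u0,v0]+.5)*f
        for i,j in E: cv2.line(im,tuple(map(int,q[i].round())),tuple(map(int,q[j].round())),col,1,cv2.LINE_AA)
    cv2.imwrite(out,im)
E
python3 - <<'E'
from ov import *
p=[507.25,-253.2,-.256]
it=[(p,box(-37,37,-52,84,0,14),(255,255,255)),(p,box(-12,12,-36.5,-30.5,14,43),(0,0,255)),(p,box(-15,15,26.5,71.5,65.5,69.5),(255,255,0))]
over("top",300,175,375,225,10,"pics/oth.png",it)
over("scene",125,180,205,235,10,"pics/osh.png",it)
E
```

```text
(no output)
```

View pics/oth.png

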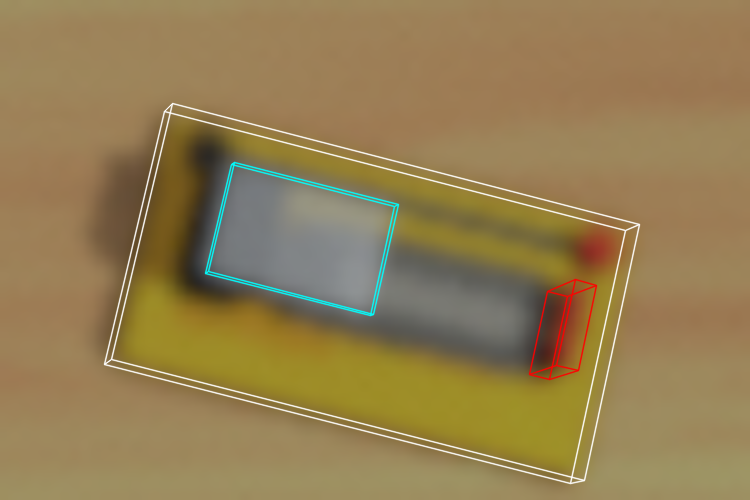

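View pics/osh.png

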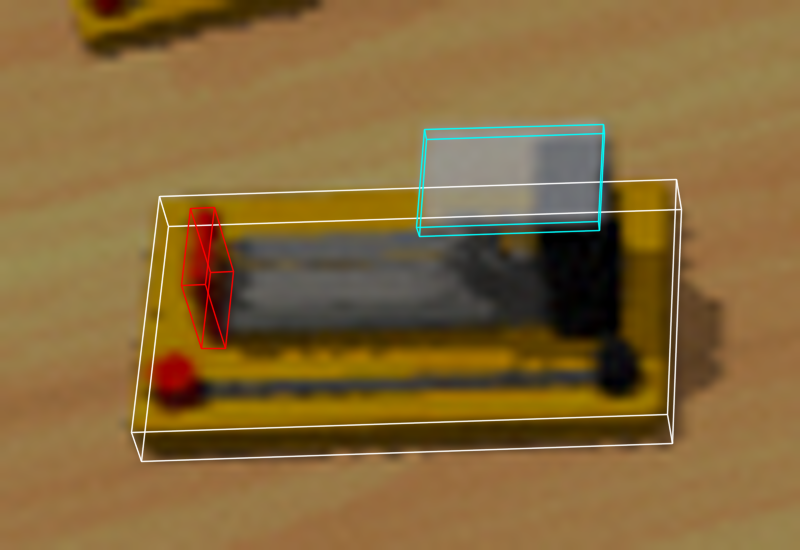

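```bash
cat > edge.py <<'E'
from ov import *
from scipy.ndimage import map_coordinates, gaussian_filter
def feat(im,kind):
    im=gaussian_filter(im.astype(float),(.5,.5,0))+4
    if kind=='Y': return im[...,2]/(im[...,0]+im[...,1])      # low on yellow
    if kind=='B': return im[...,0]/(im[...,2])      # low on blue
    if kind=='G': return (im[...,0]+im[...,2])/im[...,1]   # low on green
def samples(n,p,C,F,skip=(),rng=3.0,step=.15,dbg=False):
    q=pix(S[n],T(p,C)); h=cv2.convexHull(q.astype(np.float32))[:,0]; ctr=h.mean(0);out=[]
    for a,b in zip(h,np.roll(h,-1,0)):
        L=np.linalg.norm(b-a)
        if L<6: continue
        d=(b-a)/L; nn=np.array([d[1],-d[0]]); 
        if nn@((a+b)/2-ctr)<0: nn=-nn
        for t in np.arange(2.5,L-2.5,.7):
            m=a+d*t
            if any(abs(m-np.array(s[:2])).max()<s[2] for s in skip): continue
            k=np.arange(-rng,rng+.01,step); pt=m+k[:,None]*nn
            v=map_coordinates(F[n],[pt[:,1],pt[:,0]],order=1); g=np.gradient(v)
            i=g.argmax()
            if 0<i<len(k)-1 and g[i]>.01*step/.15: out.append((k[i],nn))
    return out
def efit(C,kind,p0,views=("top","scene"),skip={},sig=1.5,off=True):
    F={n:feat(S[n]["color"],kind) for n in S}
    p=np.array(p0,float)
    for it in range(12):
        # numeric GN: measured k along normal; d(pixel)/dp via local differencing of centre plane
        A=[];bb=[]
        for n in views:
            q=None
            h=samples2(n,p,C,F,skip.get(n,()))
            for k,nn,J in h:
                row=np.zeros(3+2*len(views)); row[:3]=nn@J
                if off:
                    j=views.index(n); row[3+2*j:5+2*j]=(nn@J)[:2]
                A.append(row);bb.append(k)
        A=np.array(A);bb=np.array(bb);w=1/(1+(bb/ .7)**2)
        m=A.shape[1]
        P=np.zeros((m,m)); 
        for i in range(3,m): P[i,i]=(.3/sig)**2*20
        x=np.linalg.solve(A.T@(A*w[:,None])+P+1e-9*np.eye(m),A.T@(w*bb)) 
        p=p+x[:3]
        if not off and abs(x[:3]).max()<1e-3:break
    return p,x,np.sqrt(np.average(bb**2,weights=w)),len(bb)
def samples2(n,p,C,F,skip):
    q=pix(S[n],T(p,C)); idx=cv2.convexHull(q.astype(np.float32),returnPoints=False)[:,0]
    eps=[(.1),(.1),(1e-4)]
    D=np.stack([(pix(S[n],T(np.array(p)+np.eye(3)[i]*eps[i],C))-q)/eps[i] for i in range(3)],-1)
    ctr=q[idx].mean(0);out=[]
    for a,b in zip(idx,np.roll(idx,-1)):
        e=q[b]-q[a];L=np.linalg.norm(e)
        if L<6: continue
        d=e/L;nn=np.array([d[1],-d[0]])
        if nn@((q[a]+q[b])/2-ctr)<0: nn=-nn
        for t in np.arange(2.5,L-2.5,.7):
            m=q[a]+d*t
            if any(abs(m-np.array(s[:2])).max()<s[2] for s in skip): continue
            k=np.arange(-3,3.01,.15); pt=m+k[:,None]*nn
            v=map_coordinates(F[n],[pt[:,1],pt[:,0]],order=1); g=np.gradient(v); i=g.argmax()
            if 0<i<len(k)-1 and g[i]>.005: out.append((k[i],nn,D[a]*(1-t/L)+D[b]*t/L))
    return out
E
python3 - <<'E'
from edge import *
C=box(-37,37,-52,84,0,14)[0]
sk={"scene":[(176,197,14)]}
for v in(("top",),("scene",),("top","scene")):
    p,x,rm,n=efit(C,'Y',[507,-253,-.256],v,sk,off=False); print(v,p.round(3),rm,n)
p0=p
it=[(p,box(-37,37,-52,84,0,14),(255,255,255)),(p,box(-12,12,-36.5,-30.5,14,43),(0,0,255)),(p,box(-15,15,26.5,71.5,65.5,69.5),(255,255,0))]
over("top",300,175,375,225,10,"pics/oth2.png",it)
over("scene",125,180,205,235,10,"pics/osh2.png",it)
for hgt in(0,8,14):
  C=box(-30,30,-48,48,0,hgt)[0]
  for v in(("top",),("scene",),("top","scene")):
    p,x,rm,n=efit(C,'B',[501,208,0],v,{"top":[(162,208,6)],"scene":[(325,160,14)]},off=False); print(hgt,v,p.round(3),rm,n)
E
```

```text
('top',) [ 5.07044e+02 -2.53664e+02 -2.56000e-01] 0.4713850455645441 184
('scene',) [ 5.05977e+02 -2.53900e+02 -2.38000e-01] 0.41163886055938476 152
('top', 'scene') [ 5.06604e+02 -2.53781e+02 -2.48000e-01] 0.4646110001996453 335
0 ('top',) [ 5.02877e+02  2.07837e+02 -1.80000e-02] 0.4341896763527753 115
0 ('scene',) [ 5.00423e+02  2.08425e+02 -1.50000e-02] 0.27660026788763187 76
0 ('top', 'scene') [ 5.02066e+02  2.08154e+02 -2.00000e-02] 0.4356020500533233 192
8 ('top',) [ 5.02433e+02  2.07526e+02 -1.40000e-02] 0.33717504876347076 115
8 ('scene',) [5.00951e+02 2.07494e+02 3.00000e-03] 0.31356981508067694 77
8 ('top', 'scene') [ 5.01986e+02  2.07601e+02 -8.00000e-03] 0.36836155085659433 192
14 ('top',) [ 5.02116e+02  2.07181e+02 -1.20000e-02] 0.29981705153778726 115
14 ('scene',) [ 5.00830e+02  2.07495e+02 -3.00000e-03] 0.3966817336366486 78
14 ('top', 'scene') [ 5.01759e+02  2.07413e+02 -1.00000e-02] 0.38531022545649646 193
```

```bash
python3 -c "
import cv2
a=cv2.imread('pics/oth2.png');b=cv2.imread('pics/osh2.png')
cv2.imwrite('pics/c2.png',cv2.resize(cv2.vconcat([a,cv2.resize(b,(750,516))]),(590,590*1016//750))[:800])"
```

```text
(no output)
```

View pics/c2.png

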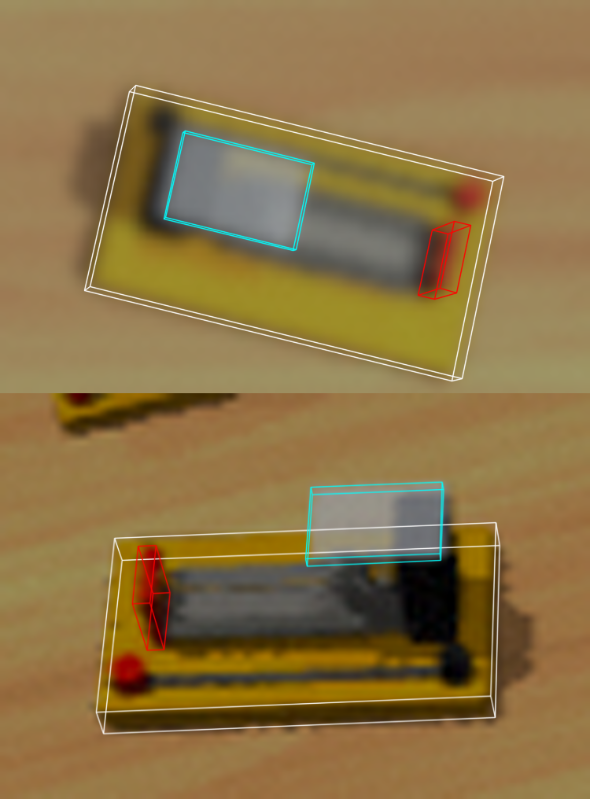

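```bash
cat > cyl.py <<'E'
from edge import *
def cyl(y0,y1,r,z,n=24):
    a=np.arange(n)*2*np.pi/n
    C=[[r*np.cos(t),y,z+r*np.sin(t)] for y in(y0,y1) for t in a]
    return C,[(i,(i+1)%n) for i in range(n)]+[(n+i,n+(i+1)%n) for i in range(n)]+[(i,n+i) for i in range(0,n,6)]
E
python3 - <<'E'
from cyl import *
p=np.array([501.9,207.5,-.01])
c=p.copy(); c[:2]=[501.9,213]
it=[(p,box(-30,30,-48,48,0,8),(255,255,255)),(c,cyl(-28.5,30.5,16.5,34),(0,0,255))]
over("top",150,185,205,230,12,"pics/a.png",it)
over("scene",295,145,355,190,12,"pics/b.png",it)
a=cv2.imread('pics/a.png');b=cv2.imread('pics/b.png')
cv2.imwrite('pics/rc.png',cv2.resize(cv2.hconcat([a,cv2.resize(b,(720,540))]),(800,313)))
cv2.imwrite('pics/rc.png',cv2.vconcat([cv2.resize(a,(480,393)),cv2.resize(b,(480,360))])[:760])
E
```

```text
(no output)
```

View pics/rc.png

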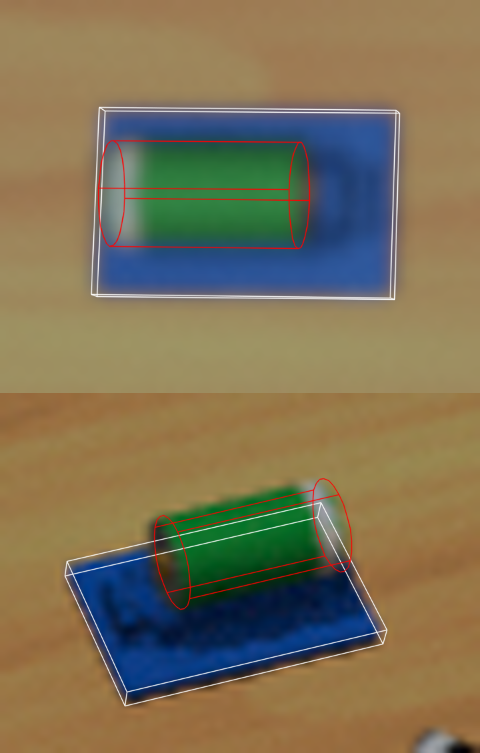

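Largest holder is confirmed at top (337,204), fitting a 74x136 plate, and the green cell sits in the blue rest. The fits put the holder at (506.6,-253.8), yaw -0.25, and the cell at about (501,211). Next I'll write a move helper.

```bash
cat > mv.py <<'E'
import numpy as np
from scipy.spatial.transform import Rotation as Ro
from rig import monitor
def st():
    ss=monitor.sense(); R=Ro.from_euler('xyz',ss["ee_rot"]); g=ss["ee_pos"]+R.apply([0,0,180]); return ss,R,g
def tool(yaw,dip=0):  # dip deg: tool x (cell minus) dips down
    return Ro.from_euler('xyz',[np.pi,0,yaw])*Ro.from_euler('y',-dip,degrees=True)
def togo(g,R):
    ss,Rm,gm=st()
    tcp=np.array(g)-R.apply([0,0,180])
    d=Rm.inv().apply(tcp-ss["ee_pos"])/1000; r=(Rm.inv()*R).as_rotvec(degrees=True)
    print("t",round(ss["clock"],2),"g",gm.round(2),"rot",Rm.as_euler('xyz').round(4),"F",ss["contact_force"].round(2),"gap",round(ss["finger_gap"],2))
    print("dp",d.round(5).tolist(),"rot",r.round(3).tolist(),"rows>=",np.linalg.norm(d)/.0417,np.linalg.norm(r)/7.16)
E
python3 - <<'E'
from mv import *
togo([501.5,207.5,120],tool(np.pi/2-.01))
E
```

```text
t 0.7 g [ 194.33 -541.18  224.68] rot [3.1415 0.     0.3448] F [0.03 0.2  0.57] gap 93.65
dp [0.54215, -0.60078, 0.10465] rot [0.002, 0.002, -69.671] rows>= 19.56773850817181 9.730602802208352
```

carry_out(plan=[{"grip": 0, "dp": [0.25, -0.28, 0.0], "delta_rot": [0, 0, -35]}, {"grip": 0, "dp": [0.25, -0.28, 0.0], "delta_rot": [0, 0, -35]}, {"grip": 0, "dp": [0.25, -0.28, 0.0], "delta_rot": [0, 0, -35]}, {"grip": 0, "dp": [0.25, -0.28, 0.0], "delta_rot": [0, 0, -35]}, {"grip": 0, "dp": [0.25, -0.28, 0.0], "delta_rot": [0, 0, -35]}, {"grip": 0, "dp": [0.25, -0.28, 0.0], "delta_rot": [0, 0, -35]}, {"grip": 0, "dp": [0.25, -0.28, 0.0], "delta_rot": [0, 0, -35]}, {"grip": 0, "dp": [0.25, -0.28, 0.0], "delta_rot": [0, 0, -35]}, {"grip": 0, "dp": [0.542, -0.601, 0.0], "delta_rot": [0, 0, -69.67]}, {"grip": 0, "dp": [0.542, -0.601, 0.0], "delta_rot": [0, 0, -69.67]}, {"grip": 0, "dp": [0.542, -0.601, 0.0], "delta_rot": [0, 0, -69.67]}, {"grip": 0, "dp": [0.542, -0.601, 0.0], "delta_rot": [0, 0, -69.67]}, {"grip": 0, "dp": [0.542, -0.601, 0.0], "delta_rot": [0, 0, -69.67]}, {"grip": 0, "dp": [0.542, -0.601, 0.0], "delta_rot": [0, 0, -69.67]}, {"grip": 0, "dp": [0.542, -0.601, 0.0], "delta_rot": [0, 0, -69.67]}, {"grip": 0, "dp": [0.542, -0.601, 0.0], "delta_rot": [0, 0, -69.67]}, {"grip": 0, "dp": [0.542, -0.601, 0.0], "delta_rot": [0, 0, -69.67]}, {"grip": 0, "dp": [0.542, -0.601, 0.0], "delta_rot": [0, 0, -69.67]}, {"grip": 0, "dp": [0.542, -0.601, 0.0], "delta_rot": [0, 0, -69.67]}, {"grip": 0, "dp": [0.542, -0.601, 0.0], "delta_rot": [0, 0, -69.67]}])

```text
clock: 2.37
ee_pos: [502.1, 211.8, 404.8]
ee_rot: [3.14, -0.002, 1.564]
contact_force: [0.1, -1.0, 0.1]
finger_gap: 93.7
```

```bash
python3 - <<'E'
from mv import *
togo([501.5,207.5,110],tool(np.pi/2-.01))
E
```

```text
t 2.37 g [502.41 212.15 224.82] rot [ 3.1401e+00 -2.1000e-03  1.5643e+00] F [ 0.07 -0.99  0.13] gap 93.66
dp [-0.00452, -0.00078, 0.11481] rot [0.082, -0.118, 0.202] rows>= 2.755454001158968 0.034699750251593255
```

carry_out(plan=[{"grip": 0, "dp": [0, 0, 0.14], "delta_rot": [0, 0, 0]}, {"grip": 0, "dp": [0, 0, 0.14], "delta_rot": [0, 0, 0]}, {"grip": 0, "dp": [0, 0, 0.14], "delta_rot": [0, 0, 0]}, {"grip": 0, "dp": [0, 0, 0.14], "delta_rot": [0, 0, 0]}, {"grip": 0, "dp": [0, 0, 0.14], "delta_rot": [0, 0, 0]}, {"grip": 0, "dp": [0, 0, 0.14], "delta_rot": [0, 0, 0]}])

```text
clock: 2.87
ee_pos: [501.1, 207.6, 264.0]
ee_rot: [-3.14, 0.0, 1.561]
contact_force: [0.7, -0.1, -0.7]
finger_gap: 94.0
```

```bash
python3 - <<'E'
from mv import *
togo([501.5,207.5,34],tool(np.pi/2-.01))
from h import *
crop("top",140,170,220,235,9,"pics/t1.png")
crop("scene",280,120,370,190,8,"pics/s1.png")
E
```

```text
t 2.87 g [500.75 207.55  83.96] rot [-3.1396e+00  5.0000e-04  1.5608e+00] F [ 0.68 -0.07 -0.66] gap 94.03
dp [-0.0001, 0.00049, 0.04996] rot [-0.114, 0.026, -0.002] rows>= 1.1982265168134876 0.01639109521832304
```

View pics/t1.png

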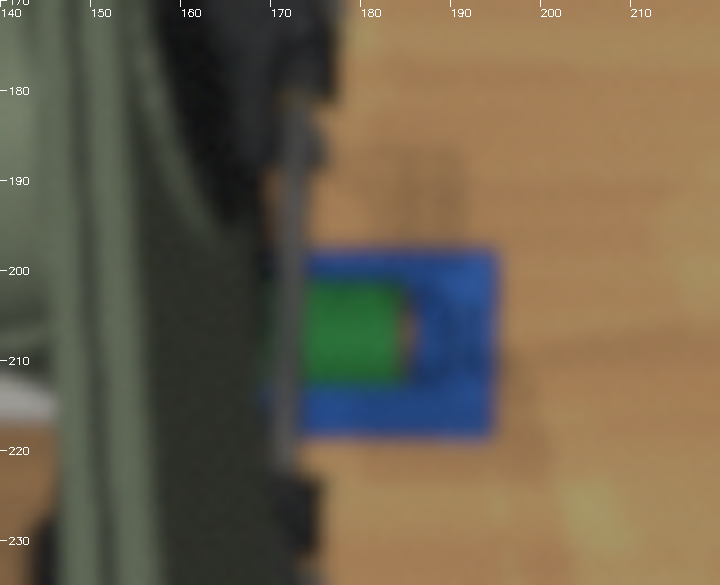

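View pics/s1.png

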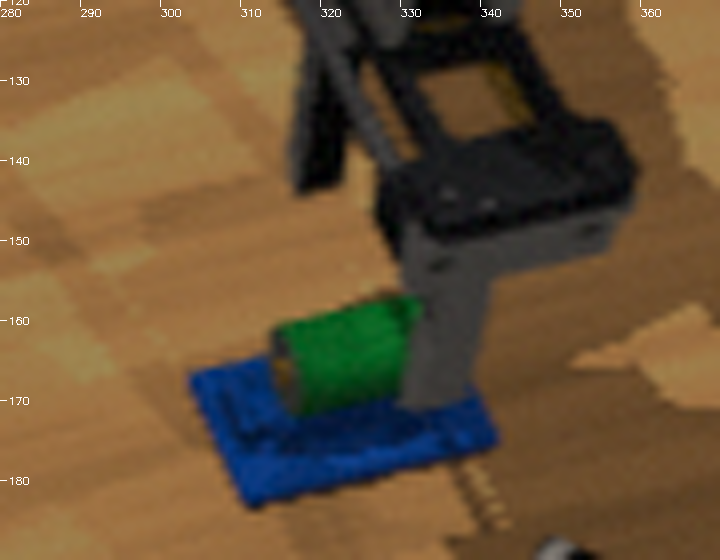

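Top shows the fingers straddling the cell, with the green end at (184,207) centred between the finger parts at rows 185 and 225. In the scene view the near finger at (336,165) is outside the rest's trough. I'll descend and grip.

carry_out(plan=[{"grip": 0, "dp": [0, 0.0005, 0.025], "delta_rot": [0, 0, 0]}, {"grip": 0, "dp": [0, 0.0005, 0.04], "delta_rot": [0, 0, 0]}, {"grip": 0, "dp": [0, 0.0005, 0.0497], "delta_rot": [0, 0, 0]}, {"grip": 0, "dp": [0, 0.0005, 0.0497], "delta_rot": [0, 0, 0]}, {"grip": 0, "dp": [0, 0.0005, 0.0497], "delta_rot": [0, 0, 0]}], squeeze=15)

```text
clock: 3.38
ee_pos: [502.5, 207.8, 216.2]
ee_rot: [3.14, -0.0, 1.561]
contact_force: [0.2, -0.8, 0.2]
finger_gap: 93.6
```

```bash
python3 - <<'E'
from mv import *
togo([501.5,207.5,34],tool(np.pi/2-.01))
E
```

```text
t 3.38 g [502.8  207.87  36.15] rot [ 3.1397e+00 -5.0000e-04  1.5607e+00] F [ 0.23 -0.81  0.25] gap 93.63
dp [-0.00029, -0.00096, 0.00215] rot [0.108, -0.029, -0.005] rows>= 0.05688713000681086 0.01565768357273606
```

carry_out(plan=[{"grip": 120, "dp": [0, 0, 0], "delta_rot": [0, 0, 0]}, {"grip": 120, "dp": [0, 0, 0], "delta_rot": [0, 0, 0]}, {"grip": 120, "dp": [0, 0, 0], "delta_rot": [0, 0, 0]}, {"grip": 120, "dp": [0, 0, 0], "delta_rot": [0, 0, 0]}, {"grip": 120, "dp": [0, 0, 0], "delta_rot": [0, 0, 0]}, {"grip": 120, "dp": [0, 0, 0], "delta_rot": [0, 0, 0]}], squeeze=5)

```text
clock: 3.88
ee_pos: [501.9, 207.7, 215.2]
ee_rot: [3.141, -0.0, 1.561]
contact_force: [-0.5, 0.0, -0.0]
finger_gap: 57.2
```

```bash
python3 - <<'E'
from mv import *
togo([501.5,207.5,34],tool(np.pi/2-.01))
E
```

```text
t 3.88 g [501.91 207.69  35.16] rot [ 3.1413e+00 -1.0000e-04  1.5608e+00] F [-0.53  0.04 -0.01] gap 57.24
dp [-0.00018, -0.00035, 0.00116] rot [0.016, -0.005, -0.001] rows>= 0.029346872996539427 0.0023785731328460767
```

carry_out(plan=[{"grip": 255, "dp": [0, 0, 0.001], "delta_rot": [0, 0, 0]}, {"grip": 255, "dp": [0, 0, 0.001], "delta_rot": [0, 0, 0]}, {"grip": 255, "dp": [0, 0, 0.001], "delta_rot": [0, 0, 0]}, {"grip": 255, "dp": [0, 0, 0.001], "delta_rot": [0, 0, 0]}, {"grip": 255, "dp": [0, 0, 0.001], "delta_rot": [0, 0, 0]}, {"grip": 255, "dp": [0, 0, 0.001], "delta_rot": [0, 0, 0]}, {"grip": 255, "dp": [0, 0, 0.001], "delta_rot": [0, 0, 0]}, {"grip": 255, "dp": [0, 0, 0.001], "delta_rot": [0, 0, 0]}], squeeze=5)

```text
clock: 4.55
ee_pos: [502.3, 207.7, 214.2]
ee_rot: [3.14, -0.0, 1.561]
contact_force: [3.4, -0.4, -0.4]
finger_gap: 32.7
```

```bash
python3 - <<'E'
from mv import *
togo([501.5,207.5,34],tool(np.pi/2-.01))
E
```

```text
t 4.55 g [502.52 207.69  34.21] rot [ 3.1401e+00 -2.0000e-04  1.5607e+00] F [ 3.41 -0.42 -0.36] gap 32.72
dp [-0.00016, -0.00076, 0.00021] rot [0.084, -0.011, -0.005] rows>= 0.01928423459840385 0.011903760552828558
```

carry_out(plan=[{"grip": 255, "dp": [0, 0.0006, 0], "delta_rot": [0, 0, 0]}, {"grip": 255, "dp": [0, 0.0006, 0], "delta_rot": [0, 0, 0]}, {"grip": 255, "dp": [0, 0.0006, 0], "delta_rot": [0, 0, 0]}, {"grip": 255, "dp": [0, 0.0006, 0], "delta_rot": [0, 0, 0]}], squeeze=12)

```text
clock: 4.88
ee_pos: [502.5, 207.7, 214.2]
ee_rot: [3.141, -0.0, 1.561]
contact_force: [0.5, 1.1, 2.0]
finger_gap: 32.4
```

```bash
python3 - <<'E'
from mv import *
togo([501.5,207.5,34],tool(np.pi/2-.01))
E
```

```text
t 4.88 g [502.53 207.71  34.16] rot [ 3.1413e+00 -1.0000e-04  1.5608e+00] F [0.45 1.13 2.02] gap 32.44
dp [-0.00021, -0.00098, 0.00016] rot [0.016, -0.004, 0.001] rows>= 0.024305923148742557 0.0022507911723938837
```

carry_out(plan=[{"grip": 255, "dp": [0, 0, 0], "delta_rot": [0, 0, 0]}, {"grip": 255, "dp": [0, 0, 0], "delta_rot": [0, 0, 0]}, {"grip": 255, "dp": [0, 0, 0], "delta_rot": [0, 0, 0]}, {"grip": 255, "dp": [0, 0, -0.01], "delta_rot": [0, 0, 0]}, {"grip": 255, "dp": [0, 0, -0.03], "delta_rot": [0, 0, 0]}, {"grip": 255, "dp": [0, 0, -0.06], "delta_rot": [0, 0, 0]}, {"grip": 255, "dp": [0, 0, -0.09], "delta_rot": [0, 0, 0]}, {"grip": 255, "dp": [0, 0, -0.11], "delta_rot": [0, 0, 0]}, {"grip": 255, "dp": [0, 0, -0.12], "delta_rot": [0, 0, 0]}], squeeze=45)

```text
clock: 5.63
ee_pos: [502.5, 207.9, 337.0]
ee_rot: [3.139, -0.001, 1.561]
contact_force: [0.7, 0.0, -0.7]
finger_gap: 32.0
```

```bash
cat > hold.py <<'E'
import numpy as np
HX,HY,HYAW=506.6,-253.8,-.25
def h2w(x,y,z,p=(HX,HY,HYAW)):
    c,s=np.cos(p[2]),np.sin(p[2]); return np.array([p[0]+c*x-s*y,p[1]+s*x+c*y,z])
E
python3 - <<'E'
from mv import *; from hold import *
from h import *
crop("top",130,170,220,235,8,"pics/t2.png")
crop("scene",280,110,370,180,8,"pics/s2.png")
togo(h2w(0,-20,150),tool(np.pi/2+HYAW))
E
```

```text
t 5.73 g [503.02 207.98 155.75] rot [ 3.1389e+00 -9.0000e-04  1.5609e+00] F [ 0.38 -0.07 -2.21] gap 32.54
dp [-0.481, 0.00385, 0.00535] rot [0.145, -0.067, 13.758] rows>= 11.53583469662293 1.921579735869558
```

View pics/s2.png

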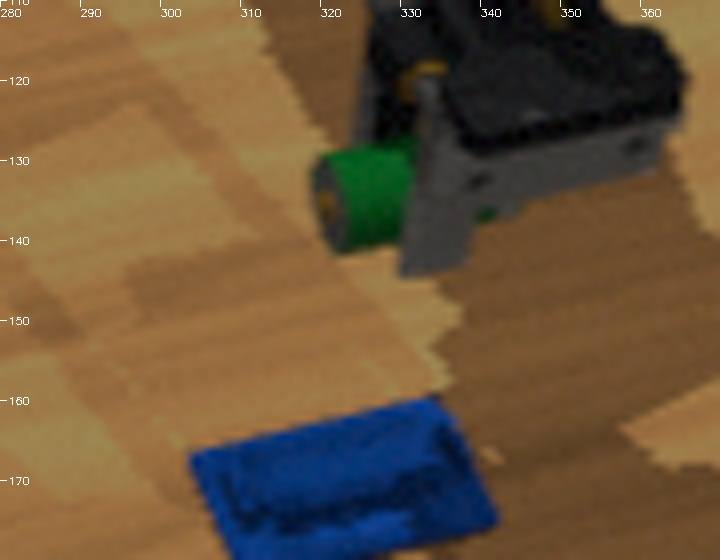

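The scene shows the cell level in the jaws, nub at (320,135), and the rest empty at (345,165). Now I'll carry it to the holder.

carry_out(plan=[{"grip": 255, "dp": [-0.03, 0, 0], "delta_rot": [0, 0, 1]}, {"grip": 255, "dp": [-0.06, 0, 0], "delta_rot": [0, 0, 2]}, {"grip": 255, "dp": [-0.1, 0.001, 0], "delta_rot": [0, 0, 3]}, {"grip": 255, "dp": [-0.14, 0.001, 0], "delta_rot": [0, 0, 4]}, {"grip": 255, "dp": [-0.18, 0.002, 0], "delta_rot": [0, 0, 5]}, {"grip": 255, "dp": [-0.22, 0.002, 0], "delta_rot": [0, 0, 6]}, {"grip": 255, "dp": [-0.26, 0.002, 0], "delta_rot": [0, 0, 8]}, {"grip": 255, "dp": [-0.3, 0.003, 0], "delta_rot": [0, 0, 9]}, {"grip": 255, "dp": [-0.34, 0.003, 0], "delta_rot": [0, 0, 10]}, {"grip": 255, "dp": [-0.38, 0.003, 0], "delta_rot": [0, 0, 11]}, {"grip": 255, "dp": [-0.42, 0.004, 0], "delta_rot": [0, 0, 12]}, {"grip": 255, "dp": [-0.455, 0.004, 0.002], "delta_rot": [0, 0, 13]}, {"grip": 255, "dp": [-0.475, 0.004, 0.004], "delta_rot": [0.1, 0, 13.75]}, {"grip": 255, "dp": [-0.481, 0.004, 0.005], "delta_rot": [0.1, 0, 13.75]}, {"grip": 255, "dp": [-0.481, 0.004, 0.005], "delta_rot": [0.1, 0, 13.75]}, {"grip": 255, "dp": [-0.481, 0.004, 0.005], "delta_rot": [0.1, 0, 13.75]}, {"grip": 255, "dp": [-0.481, 0.004, 0.005], "delta_rot": [0.1, 0, 13.75]}])

```text
clock: 7.15
ee_pos: [501.4, -271.7, 327.8]
ee_rot: [-3.137, -0.002, 1.322]
contact_force: [0.5, 0.6, -1.4]
finger_gap: 31.9
```

```bash
python3 - <<'E'
from mv import *; from hold import *
togo(h2w(0,-30,135),tool(np.pi/2+HYAW,28))
togo(h2w(0,-30,135),tool(np.pi/2+HYAW,0))
from h import *
crop("top",285,150,385,235,7,"pics/t3.png")
crop("scene",120,140,220,235,7,"pics/s3.png")
E
```

```text
t 7.15 g [ 500.68 -271.25  147.78] rot [-3.1374e+00 -1.5000e-03  1.3223e+00] F [ 0.51  0.61 -1.42] gap 31.94
dp [0.0731, 0.0009, 0.03395] rot [-0.218, -28.088, 0.142] rows>= 1.9329595051471555 3.923073966287577
t 7.15 g [ 500.68 -271.25  147.78] rot [-3.1374e+00 -1.5000e-03  1.3223e+00] F [ 0.51  0.61 -1.42] gap 31.94
dp [-0.01137, 0.00069, 0.01276] rot [-0.243, -0.088, 0.084] rows>= 0.41018308482933535 0.03796782803712412
```

View pics/t3.png

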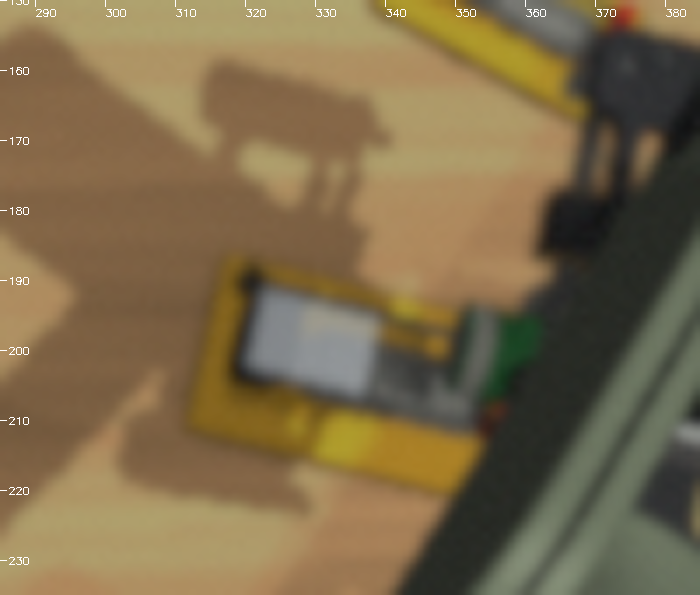

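View pics/s3.png

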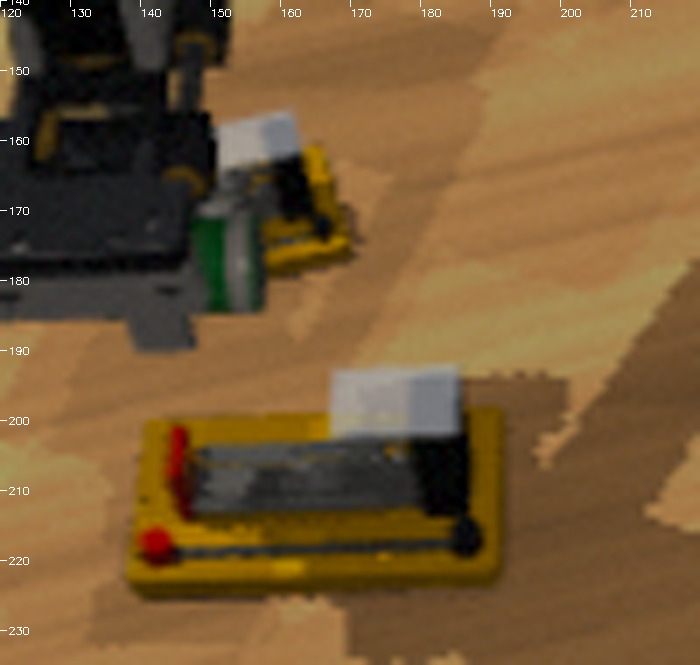

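```bash
python3 - <<'E'
from cyl import *; from mv import *; from hold import *
ss,R,g=st(); print(ss["clock"],g)
ax=R.apply([1,0,0]); yaw=np.arctan2(-ax[0],ax[1])
c=g+3.6*ax; P=[c[0],c[1],yaw]
H=[HX,HY,HYAW]
for S0,nm in((0,"a"),):
  it=[(P,cyl(-28.5,30.5,16.5,g[2]),(0,0,255)),(H,box(-37,37,-52,84,0,14),(255,255,255)),(H,box(-12,12,-36.5,-30.5,14,43),(0,0,255)),(H,box(-15,15,26.5,71.5,65.5,69.5),(255,255,0))]
  over("top",300,180,380,230,9,"pics/a.png",it)
  over("scene",120,165,210,230,8,"pics/b.png",it)
E
```

```text
7.35 [ 501.48964169 -272.02141793  149.04280997]
```

View pics/a.png

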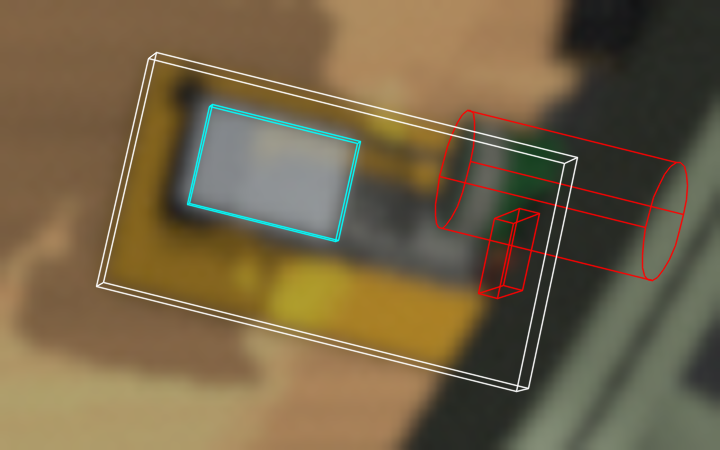

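View pics/b.png

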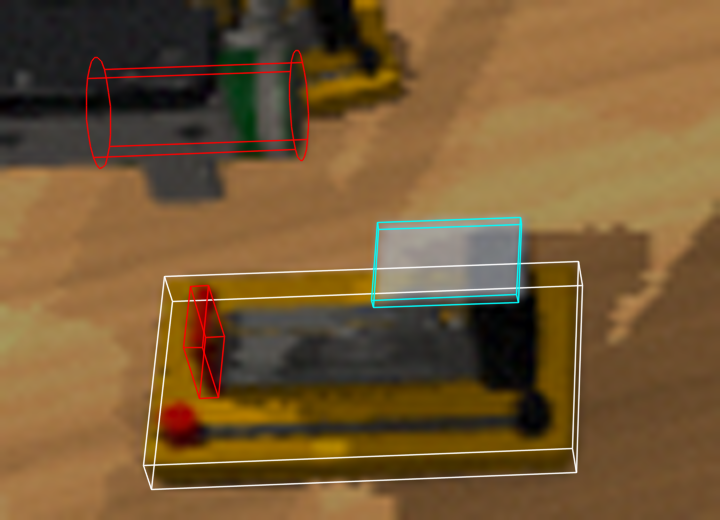

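```bash
sed -i 's/^HX.*/HX,HY,HYAW=507.1,-253.8,-.25/' hold.py; cat >> hold.py <<'E'
A=28*np.pi/180
def line(s,x=0): return h2w(x,-20+s*np.cos(A),46.5+16.5/np.cos(A)-s*np.sin(A))
E
python3 - <<'E'
from mv import *; from hold import *
print(line(-40))
togo(line(-40)+[0,0,40],tool(np.pi/2+HYAW,28))
E
```

```text
[ 493.4141316  -307.39820405   83.96626835]
t 7.35 g [ 501.49 -272.02  149.04] rot [-3.1398  0.      1.3227] F [-0.54 -0.14 -1.18] gap 32.36
dp [0.04822, 0.00078, 0.04614] rot [-0.074, -27.998, 0.129] rows>= 1.600683197217597 3.9104233314300503
```

carry_out(plan=[{"grip": 255, "dp": [0.008, 0, 0.006], "delta_rot": [0, -5, 0]}, {"grip": 255, "dp": [0.018, 0, 0.015], "delta_rot": [0, -11, 0]}, {"grip": 255, "dp": [0.028, 0.001, 0.025], "delta_rot": [0, -17, 0]}, {"grip": 255, "dp": [0.038, 0.001, 0.036], "delta_rot": [0, -23, 0]}, {"grip": 255, "dp": [0.046, 0.001, 0.043], "delta_rot": [0, -27, 0.1]}, {"grip": 255, "dp": [0.0482, 0.0008, 0.0461], "delta_rot": [-0.1, -28, 0.1]}, {"grip": 255, "dp": [0.0482, 0.0008, 0.0461], "delta_rot": [-0.1, -28, 0.1]}, {"grip": 255, "dp": [0.0482, 0.0008, 0.0461], "delta_rot": [-0.1, -28, 0.1]}, {"grip": 255, "dp": [0.0482, 0.0008, 0.0461], "delta_rot": [-0.1, -28, 0.1]}, {"grip": 255, "dp": [0.0482, 0.0008, 0.0461], "delta_rot": [-0.1, -28, 0.1]}, {"grip": 255, "dp": [0.0482, 0.0008, 0.0461], "delta_rot": [-0.1, -28, 0.1]}])

```text
clock: 8.27
ee_pos: [514.3, -227.7, 283.7]
ee_rot: [3.139, 0.489, 1.317]
contact_force: [-0.3, 0.2, -1.7]
finger_gap: 31.7
```

```bash
python3 - <<'E'
from mv import *; from hold import *
togo(line(-30),tool(np.pi/2+HYAW,28))
E
```

```text
t 8.27 g [ 493.46 -309.63  124.79] rot [3.1394 0.4887 1.3172] F [-0.31  0.21 -1.71] gap 31.67
dp [0.03105, -0.00062, 0.03503] rot [0.03, 0.003, -0.184] rows>= 1.1227212082928757 0.026020049465809627
```

carry_out(plan=[{"grip": 255, "dp": [0.008, -0.0003, 0.009], "delta_rot": [0, 0, -0.1]}, {"grip": 255, "dp": [0.018, -0.0003, 0.02], "delta_rot": [0, 0, -0.1]}, {"grip": 255, "dp": [0.027, -0.0003, 0.03], "delta_rot": [0, 0, -0.1]}, {"grip": 255, "dp": [0.03, -0.0003, 0.034], "delta_rot": [0, 0, -0.1]}, {"grip": 255, "dp": [0.031, -0.0003, 0.035], "delta_rot": [0, 0, -0.1]}, {"grip": 255, "dp": [0.031, -0.0003, 0.035], "delta_rot": [0, 0, -0.1]}, {"grip": 255, "dp": [0.031, -0.0003, 0.035], "delta_rot": [0, 0, -0.1]}, {"grip": 255, "dp": [0.031, -0.0003, 0.035], "delta_rot": [0, 0, -0.1]}, {"grip": 255, "dp": [0.031, -0.0003, 0.035], "delta_rot": [0, 0, -0.1]}])

```text
clock: 9.02
ee_pos: [517.0, -216.4, 238.1]
ee_rot: [3.14, 0.489, 1.321]
contact_force: [0.4, -0.1, -2.1]
finger_gap: 32.3
```

```bash
cat > ovc.py <<'E'
from cyl import *; from mv import *; from hold import *
def run(e,tag,S0=0):
    ss,R,g=st(); print(ss["clock"],g.round(2))
    c=g+e*R.apply([1,0,0])
    # cell model: local x=tool y, y=tool x, z=-tool z
    def TT(p,C):
        if p is None: return c+R.apply(np.array(C)[:,[1,0,2]]*[1,1,-1])
        return T(p,C)
    H=[HX,HY,HYAW]
    it=[(None,cyl(-28.5,30.5,16.5,0),(0,0,255)),(H,box(-37,37,-52,84,0,14),(255,255,255)),(H,box(-12,12,-36.5+S0,-30.5+S0,14,43),(0,0,255)),(H,box(-15,15,26.5+S0,71.5+S0,65.5,69.5),(255,255,0))]
    for name,(u0,v0,u1,v1),f in(("top",(300,175,380,230),9),("scene",(120,165,210,230),8)):
        im=S[name]["color"][v0:v1,u0:u1,::-1]; im=cv2.resize(im,None,fx=f,fy=f,interpolation=cv2.INTER_CUBIC); raw=im.copy()
        for p,(C,E),col in it:
            q=(pix(S[name],TT(p,C))-[u0,v0]+.5)*f
            for i,j in E: cv2.line(im,tuple(map(int,q[i].round())),tuple(map(int,q[j].round())),col,1,cv2.LINE_AA)
        o=cv2.vconcat([raw,im]); k=780/o.shape[0]; cv2.imwrite(f"pics/{tag}_{name}.png",cv2.resize(o,None,fx=k,fy=k))
E
python3 -c "
from ovc import *
run(2,'d1')
togo(line(-15),tool(np.pi/2+HYAW,28))"
```

```text
9.1167 [ 496.11 -298.36   79.14]
t 9.12 g [ 496.11 -298.36   79.14] rot [3.1407 0.4892 1.3205] F [ 0.24 -0.57 -1.46] gap 32.51
dp [0.01433, -0.00023, 0.00015] rot [0.047, 0.027, -0.013] rows>= 0.34371457307045084 0.007778640138141987
```

View pics/d1_scene.png

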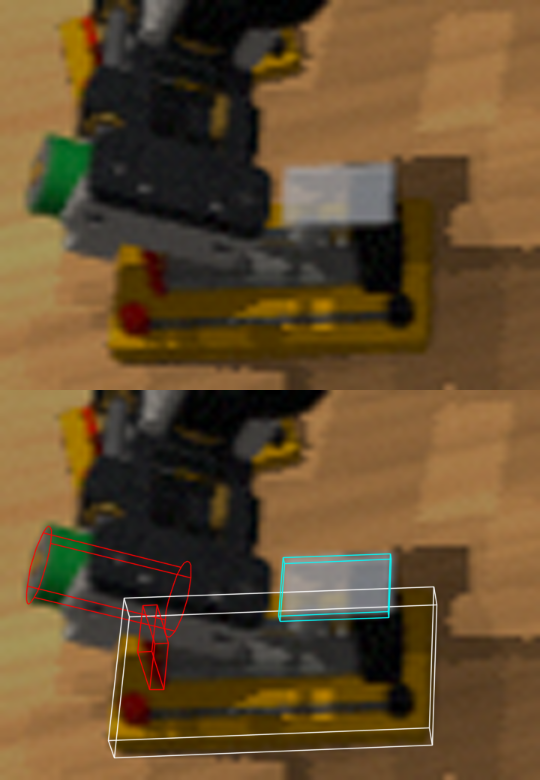

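View pics/d1_top.png

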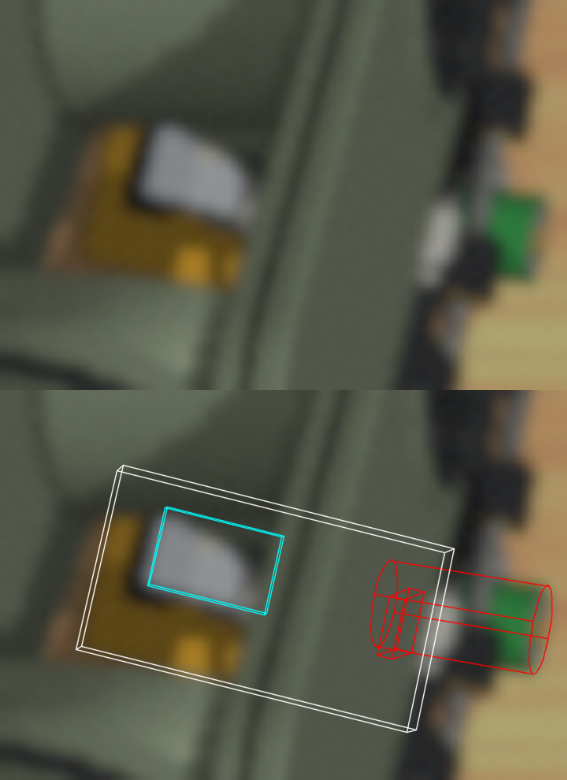

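The scene shows the cell dipped, plus end up at left and minus end toward the hood, matching the model. The hood edges suggest S of about +1 to +2.5 mm. I'll advance along the cell axis to just short of the earliest possible contact.

carry_out(plan=[{"grip": 255, "dp": [0.005, 0, 0], "delta_rot": [0, 0, 0]}, {"grip": 255, "dp": [0.012, -0.0002, 0], "delta_rot": [0, 0, 0]}, {"grip": 255, "dp": [0.02, -0.0002, 0], "delta_rot": [0, 0, 0]}, {"grip": 255, "dp": [0.027, -0.0002, 0], "delta_rot": [0, 0, 0]}, {"grip": 255, "dp": [0.032, -0.0002, 0], "delta_rot": [0, 0, 0]}, {"grip": 255, "dp": [0.034, -0.0002, 0], "delta_rot": [0, 0, 0]}, {"grip": 255, "dp": [0.034, -0.0002, 0], "delta_rot": [0, 0, 0]}, {"grip": 255, "dp": [0.034, -0.0002, 0], "delta_rot": [0, 0, 0]}, {"grip": 255, "dp": [0.034, -0.0002, 0], "delta_rot": [0, 0, 0]}, {"grip": 255, "dp": [0.034, -0.0002, 0], "delta_rot": [0, 0, 0]}], squeeze=50)

```text
clock: 9.95
ee_pos: [523.9, -187.3, 221.7]
ee_rot: [3.142, 0.489, 1.321]
contact_force: [-0.2, 1.0, -0.7]
finger_gap: 31.7
```

```bash
cat > rep.py <<'E'
from mv import *; from hold import *
def rep():
    ss,R,g=st()
    d=g-np.array([HX,HY,0]);c,s=np.cos(HYAW),np.sin(HYAW)
    hx=c*d[0]+s*d[1];hy=-s*d[0]+c*d[1]
    F=R.inv().apply(ss["contact_force"])
    ax=R.apply([1,0,0]); dip=np.degrees(np.arcsin(-ax[2]))
    s_=(hy+20)*np.cos(A)-(g[2]-(46.5+16.5/np.cos(A)))*np.sin(A)
    f=ss["contact_force"]; Fh=[c*f[0]+s*f[1],-s*f[0]+c*f[1],f[2]]
    print("t%.2f hx %.2f hy %.2f z %.2f s %.2f dip %.2f | Ftool"%(ss["clock"],hx,hy,g[2],s_,dip),F.round(2),"Fh",np.round(Fh,2),"M",R.inv().apply(ss["moment"]).round(2),"yaw",round(ss["ee_rot"][2]-np.pi/2,4),"gap",round(ss["finger_gap"],2))
    return hx,hy,g[2]
if __name__=="__main__": rep()
E
python3 rep.py; python3 -c "
from rep import *; togo(line(5),tool(np.pi/2+HYAW,28))"
```

```text
t9.95 hx -0.13 hy -15.99 z 62.75 s 4.68 dip 28.02 | Ftool [ 1.1  -0.45  0.19] Fh [-0.45  0.88 -0.69] M [-0.09  0.34  0.03] yaw -0.25 gap 31.74
t 9.95 g [ 503.02 -269.27   62.75] rot [3.1416 0.4891 1.3207] F [-0.22  0.96 -0.69] gap 31.74
dp [0.00025, 0.00013, -0.00027] rot [0.0, 0.021, -0.002] rows>= 0.009416419183128086 0.0029852699069708214
```

carry_out(plan=[{"grip": 255, "dp": [0.0015, 0, 0], "delta_rot": [0, 0, 0]}, {"grip": 255, "dp": [0.003, 0, 0], "delta_rot": [0, 0, 0]}, {"grip": 255, "dp": [0.0045, 0, 0], "delta_rot": [0, 0, 0]}, {"grip": 255, "dp": [0.005, 0, 0], "delta_rot": [0, 0, 0]}, {"grip": 255, "dp": [0.005, 0, 0], "delta_rot": [0, 0, 0]}, {"grip": 255, "dp": [0.005, 0, 0], "delta_rot": [0, 0, 0]}])

```text
clock: 10.45
ee_pos: [525.0, -182.7, 219.0]
ee_rot: [-3.141, 0.489, 1.321]
contact_force: [0.1, 0.4, -2.2]
finger_gap: 32.0
```

```bash
python3 rep.py
```

```text
t10.45 hx -0.33 hy -11.26 z 60.11 s 10.10 dip 28.01 | Ftool [ 1.39 -0.01  1.77] Fh [-0.02  0.4  -2.22] M [-0.07  0.31  0.03] yaw -0.2493 gap 32.02
```

carry_out(plan=[{"grip": 255, "dp": [0.0015, 0, 0], "delta_rot": [0, 0, 0]}, {"grip": 255, "dp": [0.003, 0, 0], "delta_rot": [0, 0, 0]}, {"grip": 255, "dp": [0.003, 0, 0], "delta_rot": [0, 0, 0]}, {"grip": 255, "dp": [0.003, 0, 0], "delta_rot": [0, 0, 0]}])

```text
clock: 10.78
ee_pos: [525.6, -180.1, 217.6]
ee_rot: [-3.141, 0.489, 1.322]
contact_force: [-0.5, 0.6, -0.9]
finger_gap: 31.9
```

```bash
python3 rep.py
```

```text
t10.78 hx -0.36 hy -8.54 z 58.65 s 13.19 dip 28.01 | Ftool [ 0.82 -0.63  0.55] Fh [-0.63  0.47 -0.87] M [-0.1   0.36  0.06] yaw -0.2492 gap 31.86
```

carry_out(plan=[{"grip": 255, "dp": [0.001, 0, 0], "delta_rot": [0, 0, 0]}, {"grip": 255, "dp": [0.002, 0, 0], "delta_rot": [0, 0, 0]}, {"grip": 255, "dp": [0.002, 0, 0], "delta_rot": [0, 0, 0]}, {"grip": 255, "dp": [0.002, 0, 0], "delta_rot": [0, 0, 0]}])

```text
clock: 11.12
ee_pos: [526.0, -178.5, 216.7]
ee_rot: [-3.141, 0.489, 1.321]
contact_force: [0.1, -0.7, -1.2]
finger_gap: 32.0
```

```bash
python3 rep.py
```

```text
t11.12 hx -0.35 hy -6.85 z 57.77 s 15.09 dip 28.01 | Ftool [-0.03  0.28  1.32] Fh [ 0.28 -0.64 -1.15] M [-0.11  0.33  0.05] yaw -0.2494 gap 31.98
```

carry_out(plan=[{"grip": 255, "dp": [0.001, 0, 0], "delta_rot": [0, 0, 0]}, {"grip": 255, "dp": [0.002, 0, 0], "delta_rot": [0, 0, 0]}, {"grip": 255, "dp": [0.002, 0, 0], "delta_rot": [0, 0, 0]}, {"grip": 255, "dp": [0.002, 0, 0], "delta_rot": [0, 0, 0]}])

```text
clock: 11.45
ee_pos: [526.5, -176.7, 215.7]
ee_rot: [-3.141, 0.489, 1.321]
contact_force: [0.1, 0.7, -1.8]
finger_gap: 31.9
```

```bash
python3 rep.py
```

```text
t11.45 hx -0.35 hy -5.06 z 56.82 s 17.12 dip 28.01 | Ftool [ 1.48 -0.09  1.2 ] Fh [-0.09  0.75 -1.75] M [-0.09  0.34  0.02] yaw -0.2493 gap 31.93
```

carry_out(plan=[{"grip": 255, "dp": [0.001, 0, 0], "delta_rot": [0, 0, 0]}, {"grip": 255, "dp": [0.0015, 0, 0], "delta_rot": [0, 0, 0]}, {"grip": 255, "dp": [0.0015, 0, 0], "delta_rot": [0, 0, 0]}, {"grip": 255, "dp": [0.0015, 0, 0], "delta_rot": [0, 0, 0]}])

```text
clock: 11.78
ee_pos: [526.8, -175.5, 215.1]
ee_rot: [-3.141, 0.489, 1.321]
contact_force: [0.5, -0.1, -1.1]
finger_gap: 32.1
```

```bash
python3 rep.py
```

```text
t11.78 hx -0.33 hy -3.77 z 56.14 s 18.57 dip 28.01 | Ftool [0.5  0.53 0.94] Fh [ 0.53  0.   -1.06] M [-0.06  0.31  0.03] yaw -0.2494 gap 32.07
```

carry_out(plan=[{"grip": 255, "dp": [0.001, 0, 0], "delta_rot": [0, 0, 0]}, {"grip": 255, "dp": [0.0015, 0, 0], "delta_rot": [0, 0, 0]}, {"grip": 255, "dp": [0.0015, 0, 0], "delta_rot": [0, 0, 0]}, {"grip": 255, "dp": [0.0015, 0, 0], "delta_rot": [0, 0, 0]}])

```text
clock: 12.12
ee_pos: [527.2, -174.4, 214.6]
ee_rot: [-3.141, 0.489, 1.321]
contact_force: [-0.5, -1.0, -0.6]
finger_gap: 32.1
```

```bash
python3 rep.py
```

```text
t12.12 hx -0.20 hy -2.69 z 55.68 s 19.74 dip 28.04 | Ftool [-0.66 -0.22  1.06] Fh [-0.22 -1.08 -0.63] M [-0.05  0.04  0.01] yaw -0.2495 gap 32.09
```

Contact felt at s≈19.5 mm: the My moment dropped 0.28 N·m, roughly 1.5 N, which gives S ≈ +1. I'll keep pressing in slowly.

carry_out(plan=[{"grip": 255, "dp": [0.0008, 0, 0], "delta_rot": [0, 0, 0]}, {"grip": 255, "dp": [0.0015, 0, 0], "delta_rot": [0, 0, 0]}, {"grip": 255, "dp": [0.0015, 0, 0], "delta_rot": [0, 0, 0]}, {"grip": 255, "dp": [0.0015, 0, 0], "delta_rot": [0, 0, 0]}])

```text
clock: 12.45
ee_pos: [527.5, -173.2, 214.1]
ee_rot: [-3.141, 0.49, 1.321]
contact_force: [-1.0, -1.7, 2.1]
finger_gap: 32.3
```

```bash
python3 rep.py
```

```text
t12.45 hx -0.17 hy -1.57 z 55.23 s 20.95 dip 28.06 | Ftool [-2.67 -0.51 -0.94] Fh [-0.5  -1.92  2.09] M [ 0.08 -0.37 -0.01] yaw -0.2496 gap 32.32
```

carry_out(plan=[{"grip": 255, "dp": [0.0008, 0, 0], "delta_rot": [0, 0, 0]}, {"grip": 255, "dp": [0.0015, 0, 0], "delta_rot": [0, 0, 0]}, {"grip": 255, "dp": [0.0015, 0, 0], "delta_rot": [0, 0, 0]}, {"grip": 255, "dp": [0.0015, 0, 0], "delta_rot": [0, 0, 0]}])

```text
clock: 12.78
ee_pos: [527.9, -172.1, 213.6]
ee_rot: [-3.141, 0.49, 1.321]
contact_force: [-3.1, -3.2, 4.6]
finger_gap: 31.6
```

```bash
python3 rep.py
```

```text
t12.78 hx -0.12 hy -0.41 z 54.78 s 22.18 dip 28.09 | Ftool [-5.6  -2.17 -2.26] Fh [-2.17 -3.88  4.63] M [ 0.29 -0.74 -0.05] yaw -0.2496 gap 31.57
```

Side force (-2.2 N) and extra upward force suggest the lower edge is touching a flank of the V trough. I'll ease up 1 mm and shift 0.7 mm sideways.

carry_out(plan=[{"grip": 255, "dp": [-0.0005, -0.0007, -0.0009], "delta_rot": [0, 0, 0]}, {"grip": 255, "dp": [-0.0005, -0.0007, -0.0009], "delta_rot": [0, 0, 0]}, {"grip": 255, "dp": [-0.0005, -0.0007, -0.0009], "delta_rot": [0, 0, 0]}, {"grip": 255, "dp": [-0.0005, -0.0007, -0.0009], "delta_rot": [0, 0, 0]}])

```text
clock: 13.12
ee_pos: [527.5, -171.7, 214.2]
ee_rot: [3.141, 0.489, 1.321]
contact_force: [0.8, -5.8, 1.4]
finger_gap: 32.0
```

```bash
python3 rep.py
```

```text
t13.12 hx -0.35 hy 0.03 z 55.29 s 22.33 dip 28.02 | Ftool [-5.49  2.22  1.3 ] Fh [ 2.22 -5.46  1.44] M [-0.28 -0.62  0.09] yaw -0.2498 gap 31.99
```

carry_out(plan=[{"grip": 255, "dp": [0.0009, 0.0003, -0.0005], "delta_rot": [0, 0, 0]}, {"grip": 255, "dp": [0.0018, 0.0003, -0.0009], "delta_rot": [0, 0, 0]}, {"grip": 255, "dp": [0.0018, 0.0003, -0.0009], "delta_rot": [0, 0, 0]}, {"grip": 255, "dp": [0.0018, 0.0003, -0.0009], "delta_rot": [0, 0, 0]}, {"grip": 255, "dp": [0.0018, 0.0003, -0.0009], "delta_rot": [0, 0, 0]}])

```text
clock: 13.53
ee_pos: [528.1, -170.2, 214.2]
ee_rot: [3.141, 0.49, 1.321]
contact_force: [-1.5, -7.1, 2.3]
finger_gap: 32.2
```

```bash
python3 rep.py
```

```text
t13.53 hx -0.29 hy 1.49 z 55.41 s 23.57 dip 28.08 | Ftool [-7.5   0.3   1.44] Fh [ 0.3  -7.29  2.25] M [-0.25 -1.01  0.06] yaw -0.2495 gap 32.24
```

carry_out(plan=[{"grip": 255, "dp": [0.0009, 0, -0.0005], "delta_rot": [0, 0, 0]}, {"grip": 255, "dp": [0.0018, 0, -0.0009], "delta_rot": [0, 0, 0]}, {"grip": 255, "dp": [0.0018, 0, -0.0009], "delta_rot": [0, 0, 0]}, {"grip": 255, "dp": [0.0018, 0, -0.0009], "delta_rot": [0, 0, 0]}, {"grip": 255, "dp": [0.0018, 0, -0.0009], "delta_rot": [0, 0, 0]}])

```text
clock: 13.95
ee_pos: [528.5, -168.6, 214.3]
ee_rot: [-3.142, 0.491, 1.321]
contact_force: [-0.9, -8.9, 1.6]
finger_gap: 32.3
```

```bash
python3 rep.py
```

```text
t13.95 hx -0.28 hy 2.95 z 55.56 s 24.78 dip 28.14 | Ftool [-8.59  1.32  2.73] Fh [ 1.33 -8.86  1.64] M [-0.2  -1.32  0.04] yaw -0.2493 gap 32.26
```

carry_out(plan=[{"grip": 255, "dp": [0.0009, 0, -0.0003], "delta_rot": [0, 0, 0]}, {"grip": 255, "dp": [0.0018, 0, -0.0006], "delta_rot": [0, 0, 0]}, {"grip": 255, "dp": [0.0018, 0, -0.0006], "delta_rot": [0, 0, 0]}, {"grip": 255, "dp": [0.0018, 0, -0.0006], "delta_rot": [0, 0, 0]}, {"grip": 255, "dp": [0.0018, 0, -0.0006], "delta_rot": [0, 0, 0]}, {"grip": 255, "dp": [0.0018, 0, -0.0006], "delta_rot": [0, 0, 0]}])

```text
clock: 14.45
ee_pos: [528.9, -167.2, 214.2]
ee_rot: [-3.141, 0.492, 1.321]
contact_force: [-0.9, -9.7, 2.0]
finger_gap: 31.9
```

```bash
python3 rep.py; python3 -c "
from ovc import *
run(2,'d2',1)"
```

```text
t14.45 hx -0.24 hy 4.22 z 55.58 s 25.89 dip 28.21 | Ftool [-9.43  1.57  2.8 ] Fh [ 1.58 -9.63  1.99] M [-0.24 -1.57  0.08] yaw -0.2493 gap 31.92
14.55 [ 507.9  -249.65   55.56]
```

View pics/d2_scene.png

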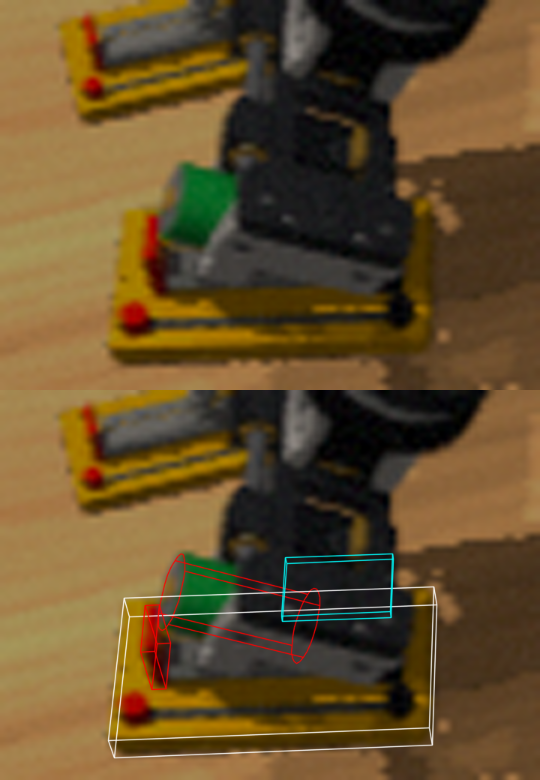

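```bash
cat > path.py <<'E'
from rep import *
e=2.0; L=30.5+e
def hg(th,zc,d,S):
    t=np.radians(th);c,s=np.cos(t),np.sin(t)
    yc=33.5+S+d-(8+(40-zc)*s)/c
    return yc-L*c+16.5*s, zc+L*s+16.5*c
def dk(hy,gz,th,S):
    t=np.radians(th);c,s=np.cos(t),np.sin(t); zc=gz-L*s-16.5*c
    return hy+L*c-16.5*s+(8+(40-zc)*s)/c-33.5-S, zc
# S from contact at s0
s0=19.6; S0=((s0+L)*np.cos(A)-20)  # face centre y ; solve below
from scipy.optimize import brentq
hy0=-20+s0*np.cos(A); gz0=46.5+16.5/np.cos(A)-s0*np.sin(A)
S=brentq(lambda S:dk(hy0,gz0,28,S)[0],-20,20)
def cur():
    hx,hy,z=rep(); ss,R,g=st(); dip=np.degrees(np.arcsin(-R.apply([1,0,0])[2]))
    d,zc=dk(hy,z,dip,S); print("S",round(S,2),"d_kin",round(d,2),"zc",round(zc,2))
def step(th,zc,d,hx):
    cur(); y,z=hg(th,zc,d,S); print("target hx,hy,z",hx,round(y,2),round(z,2))
    togo(h2w(hx,y,z),tool(np.pi/2+HYAW,th))
E
python3 -c "
from path import *
for th in range(28,-1,-4):
    y,z=hg(th,25,7.5,S); t=np.radians(th);c,s=np.cos(t),np.sin(t)
    yc=y+L*c-16.5*s
    nub=(yc-61*c+11.5*s-S, 25+61*s+11.5*c); sh=(yc-59*c-S,25+59*s)
    print(th,round(y,2),round(z,2),'nub',np.round(nub,1),'sh',np.round(sh,1),'wall -30.5,43')
step(28,25.4,7.5,-0.15)"
```

```text
28 4.19 54.83 nub [-24.5  63.8] sh [-28.1  52.7] wall -30.5,43
24 3.76 53.29 nub [-25.5  60.3] sh [-28.3  49. ] wall -30.5,43
20 3.31 51.62 nub [-26.4  56.7] sh [-28.4  45.2] wall -30.5,43
16 2.86 49.82 nub [-27.1  52.9] sh [-28.3  41.3] wall -30.5,43
12 2.45 47.9 nub [-27.6  48.9] sh [-28.1  37.3] wall -30.5,43
8 2.1 45.86 nub [-28.   44.9] sh [-27.6  33.2] wall -30.5,43
4 1.84 43.73 nub [-28.1  40.7] sh [-26.9  29.1] wall -30.5,43
0 1.68 41.5 nub [-28.   36.5] sh [-26.  25.] wall -30.5,43
t14.55 hx -0.26 hy 4.22 z 55.56 s 25.90 dip 28.21 | Ftool [-9.74  0.84  1.43] Fh [ 0.85 -9.26  3.34] M [-0.2  -1.53  0.04] yaw -0.2493 gap 31.86
S 1.18 d_kin 7.15 zc 25.66
target hx,hy,z -0.15 4.4 55.23
t 14.55 g [ 507.9  -249.65   55.56] rot [-3.1413  0.4923  1.3215] F [-1.47 -9.18  3.34] gap 31.86
dp [-0.00033, 0.00011, 0.00021] rot [0.002, 0.206, 0.034] rows>= 0.009625651710523656 0.029166412580338388
```

```bash
python3 -c "
from path import *
step(24,25.3,7.7,-0.15)"
```

```text
t14.55 hx -0.26 hy 4.22 z 55.56 s 25.90 dip 28.21 | Ftool [-9.74  0.84  1.43] Fh [ 0.85 -9.26  3.34] M [-0.2  -1.53  0.04] yaw -0.2493 gap 31.86
S 1.18 d_kin 7.15 zc 25.66
target hx,hy,z -0.15 4.09 53.59
t 14.55 g [ 507.9  -249.65   55.56] rot [-3.1413  0.4923  1.3215] F [-1.47 -9.18  3.34] gap 31.86
dp [-0.01238, 0.0001, 0.00228] rot [0.001, 4.206, 0.035] rows>= 0.30185169775995563 0.5874445891153885
```

carry_out(plan=[{"grip": 255, "dp": [-0.0031, 0, 0.0005], "delta_rot": [0, 1.05, 0]}, {"grip": 255, "dp": [-0.0062, 0, 0.0011], "delta_rot": [0, 2.1, 0]}, {"grip": 255, "dp": [-0.0093, 0.0001, 0.0017], "delta_rot": [0, 3.15, 0]}, {"grip": 255, "dp": [-0.0124, 0.0001, 0.0023], "delta_rot": [0, 4.2, 0]}, {"grip": 255, "dp": [-0.0124, 0.0001, 0.0023], "delta_rot": [0, 4.2, 0]}, {"grip": 255, "dp": [-0.0124, 0.0001, 0.0023], "delta_rot": [0, 4.2, 0]}])

```text
clock: 15.05
ee_pos: [525.9, -179.2, 217.9]
ee_rot: [-3.142, 0.419, 1.321]
contact_force: [-1.6, -9.2, 2.4]
finger_gap: 31.7
```

```bash
python3 -c "
from path import *
step(20,25.1,7.7,-0.15)"
```

```text
t15.05 hx -0.25 hy 3.69 z 53.44 s 26.43 dip 24.00 | Ftool [-9.54  0.73  1.59] Fh [ 0.73 -9.36  2.43] M [-0.21 -1.63  0.09] yaw -0.2499 gap 31.73
S 1.18 d_kin 7.36 zc 25.15
target hx,hy,z -0.15 3.54 51.72
t 15.05 g [ 507.77 -250.16   53.44] rot [-3.1415  0.4188  1.3209] F [-1.61 -9.25  2.43] gap 31.73
dp [-0.01198, 0.0001, 0.00207] rot [-0.002, 3.996, 0.007] rows>= 0.2915276394683231 0.5581356941856689
```

carry_out(plan=[{"grip": 255, "dp": [-0.0029, 0, 0.0005], "delta_rot": [0, 1, 0]}, {"grip": 255, "dp": [-0.0058, 0, 0.001], "delta_rot": [0, 2, 0]}, {"grip": 255, "dp": [-0.0087, 0.0001, 0.0014], "delta_rot": [0, 3, 0]}, {"grip": 255, "dp": [-0.0117, 0.0001, 0.0019], "delta_rot": [0, 4, 0]}, {"grip": 255, "dp": [-0.0117, 0.0001, 0.0019], "delta_rot": [0, 4, 0]}, {"grip": 255, "dp": [-0.0117, 0.0001, 0.0019], "delta_rot": [0, 4, 0]}])

```text
clock: 15.55
ee_pos: [523.0, -190.5, 220.6]
ee_rot: [-3.141, 0.349, 1.321]
contact_force: [-1.8, -10.9, 0.4]
finger_gap: 32.1
```

```bash
python3 -c "
from path import *
step(16,24.9,7.8,-0.15)"
```

```text
t15.55 hx -0.28 hy 3.66 z 51.47 s 27.33 dip 20.01 | Ftool [-10.46   0.91   3.39] Fh [  0.92 -10.99   0.39] M [-0.27 -1.85  0.1 ] yaw -0.2496 gap 32.06
S 1.18 d_kin 7.91 zc 24.84
target hx,hy,z -0.15 3.13 49.72
t 15.55 g [ 507.74 -250.19   51.47] rot [-3.1413  0.3493  1.3212] F [ -1.83 -10.88   0.39] gap 32.06
dp [-0.01249, 0.0001, 0.00227] rot [-0.008, 4.012, 0.021] rows>= 0.304484163707038 0.5603225481082703
```

carry_out(plan=[{"grip": 255, "dp": [-0.0031, 0, 0.0005], "delta_rot": [0, 1, 0]}, {"grip": 255, "dp": [-0.0062, 0, 0.0011], "delta_rot": [0, 2, 0]}, {"grip": 255, "dp": [-0.0093, 0.0001, 0.0016], "delta_rot": [0, 3, 0]}, {"grip": 255, "dp": [-0.0124, 0.0001, 0.0022], "delta_rot": [0, 4, 0]}, {"grip": 255, "dp": [-0.0124, 0.0001, 0.0022], "delta_rot": [0, 4, 0]}, {"grip": 255, "dp": [-0.0124, 0.0001, 0.0022], "delta_rot": [0, 4, 0]}])

```text
clock: 16.05
ee_pos: [519.9, -202.6, 222.4]
ee_rot: [-3.141, 0.279, 1.321]
contact_force: [-1.9, -10.2, -1.1]
finger_gap: 32.2
```

```bash
python3 -c "
from path import *
step(12,24.8,7.8,-0.15)"
```

```text
t16.05 hx -0.25 hy 3.17 z 49.42 s 27.86 dip 16.01 | Ftool [-9.63  0.67  3.88] Fh [  0.68 -10.32  -1.08] M [-0.15 -1.83  0.02] yaw -0.2496 gap 32.17
S 1.18 d_kin 7.93 zc 24.59
target hx,hy,z -0.15 2.71 47.7
t 16.05 g [ 507.64 -250.66   49.42] rot [-3.1414  0.2794  1.3212] F [ -1.9  -10.17  -1.08] gap 32.17
dp [-0.01256, 8e-05, 0.00222] rot [-0.006, 4.009, 0.023] rows>= 0.30580694548482146 0.559872924597137
```

carry_out(plan=[{"grip": 255, "dp": [-0.0031, 0, 0.0005], "delta_rot": [0, 1, 0]}, {"grip": 255, "dp": [-0.0062, 0, 0.0011], "delta_rot": [0, 2, 0]}, {"grip": 255, "dp": [-0.0093, 0.0001, 0.0016], "delta_rot": [0, 3, 0]}, {"grip": 255, "dp": [-0.0124, 0.0001, 0.0021], "delta_rot": [0, 4, 0]}, {"grip": 255, "dp": [-0.0124, 0.0001, 0.0021], "delta_rot": [0, 4, 0]}, {"grip": 255, "dp": [-0.0124, 0.0001, 0.0021], "delta_rot": [0, 4, 0]}])

```text
clock: 16.55
ee_pos: [516.9, -214.7, 223.5]
ee_rot: [-3.141, 0.21, 1.321]
contact_force: [-1.1, -10.6, -1.7]
finger_gap: 31.6
```

```bash
python3 -c "
from path import *
step(8,24.7,7.8,-0.15)"
```

```text
t16.55 hx -0.22 hy 2.82 z 47.42 s 28.49 dip 12.01 | Ftool [-9.99  1.52  3.9 ] Fh [  1.52 -10.58  -1.74] M [-0.16 -1.94  0.02] yaw -0.2496 gap 31.62
S 1.18 d_kin 7.97 zc 24.52
target hx,hy,z -0.15 2.36 45.56
t 16.55 g [ 507.59 -251.02   47.42] rot [-3.1415  0.2096  1.3212] F [ -1.15 -10.63  -1.74] gap 31.62
dp [-0.01265, 5e-05, 0.00235] rot [-0.003, 4.011, 0.021] rows>= 0.3086102027133799 0.5602004064360655
```

carry_out(plan=[{"grip": 255, "dp": [-0.0031, 0, 0.0005], "delta_rot": [0, 1, 0]}, {"grip": 255, "dp": [-0.0063, 0, 0.0011], "delta_rot": [0, 2, 0]}, {"grip": 255, "dp": [-0.0094, 0.0001, 0.0017], "delta_rot": [0, 3, 0]}, {"grip": 255, "dp": [-0.0125, 0.0001, 0.0022], "delta_rot": [0, 4, 0]}, {"grip": 255, "dp": [-0.0125, 0.0001, 0.0022], "delta_rot": [0, 4, 0]}, {"grip": 255, "dp": [-0.0125, 0.0001, 0.0022], "delta_rot": [0, 4, 0]}])

```text
clock: 17.05
ee_pos: [513.7, -227.0, 223.6]
ee_rot: [-3.141, 0.14, 1.321]
contact_force: [-2.0, -11.0, -3.1]
finger_gap: 32.1
```

```bash
python3 -c "
from path import *
step(4,24.6,7.8,-0.1)
run=None
from ovc import *
run(2,'d3',1)"
```

```text
t17.05 hx -0.23 hy 2.48 z 45.34 s 29.17 dip 8.02 | Ftool [-10.63   0.81   4.66] Fh [  0.82 -11.18  -3.13] M [-0.11 -1.96  0.08] yaw -0.2496 gap 32.15
S 1.18 d_kin 7.96 zc 24.47
target hx,hy,z -0.1 2.11 43.33
t 17.05 g [ 507.5  -251.34   45.34] rot [-3.1415  0.1399  1.3212] F [ -1.97 -11.04  -3.13] gap 32.15
dp [-0.01271, 0.00011, 0.00249] rot [-0.006, 4.018, 0.02] rows>= 0.3104988844534755 0.5612488463729637
17.15 [ 507.53 -251.21   45.33]
```

View pics/d3_scene.png

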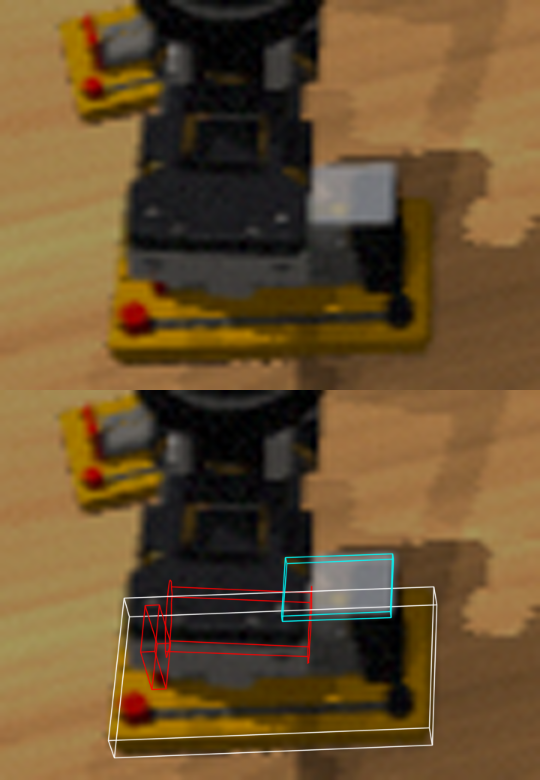

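carry_out(plan=[{"grip": 255, "dp": [-0.0032, 0, 0.0006], "delta_rot": [0, 1, 0]}, {"grip": 255, "dp": [-0.0063, 0, 0.0012], "delta_rot": [0, 2, 0]}, {"grip": 255, "dp": [-0.0095, 0.0001, 0.0018], "delta_rot": [0, 3, 0]}, {"grip": 255, "dp": [-0.0127, 0.0001, 0.0024], "delta_rot": [0, 4, 0]}, {"grip": 255, "dp": [-0.0127, 0.0001, 0.0024], "delta_rot": [0, 4, 0]}, {"grip": 255, "dp": [-0.0127, 0.0001, 0.0024], "delta_rot": [0, 4, 0]}])

```text
clock: 17.65
ee_pos: [510.6, -239.5, 222.7]
ee_rot: [-3.141, 0.07, 1.321]
contact_force: [-3.0, -10.4, -3.8]
finger_gap: 32.2
```

```bash
python3 -c "
from path import *
step(0,24.2,7.8,-0.1)"
```

```text
t17.65 hx -0.22 hy 2.11 z 43.13 s 29.87 dip 4.02 | Ftool [-10.55  -0.34   4.53] Fh [ -0.34 -10.84  -3.78] M [-0.12 -1.92  0.01] yaw -0.2497 gap 32.16
S 1.18 d_kin 7.81 zc 24.39
target hx,hy,z -0.1 1.98 40.7
t 17.65 g [ 507.4  -251.7    43.13] rot [-3.1414  0.0702  1.3211] F [ -3.01 -10.42  -3.78] gap 32.16
dp [-0.01259, 9e-05, 0.00287] rot [-0.009, 4.022, 0.017] rows>= 0.3095983565414832 0.5617523618606216
```

carry_out(plan=[{"grip": 255, "dp": [-0.0031, 0, 0.0007], "delta_rot": [0, 1, 0]}, {"grip": 255, "dp": [-0.0063, 0, 0.0014], "delta_rot": [0, 2, 0]}, {"grip": 255, "dp": [-0.0094, 0, 0.0021], "delta_rot": [0, 3, 0]}, {"grip": 255, "dp": [-0.0125, 0.0001, 0.0028], "delta_rot": [0, 4, 0]}, {"grip": 255, "dp": [-0.0125, 0.0001, 0.0028], "delta_rot": [0, 4, 0]}, {"grip": 255, "dp": [-0.0125, 0.0001, 0.0028], "delta_rot": [0, 4, 0]}, {"grip": 255, "dp": [-0.0125, 0.0001, 0.0028], "delta_rot": [0, 4, 0]}])

```text
clock: 18.23
ee_pos: [507.5, -251.7, 220.7]
ee_rot: [-3.141, 0.001, 1.321]
contact_force: [-3.4, -9.3, -3.1]
finger_gap: 32.0
```

```bash
python3 -c "
from path import *
step(0,23.5,7.6,-0.1)"
```

```text
t18.23 hx -0.15 hy 2.00 z 40.75 s 30.90 dip 0.05 | Ftool [-9.82 -0.96  3.13] Fh [-0.95 -9.82 -3.12] M [ 0.02 -1.98 -0.03] yaw -0.2495 gap 31.97
S 1.18 d_kin 7.82 zc 24.22
target hx,hy,z -0.1 1.78 40.0
t 18.23 g [ 507.45 -251.83   40.75] rot [-3.1415e+00  9.0000e-04  1.3213e+00] F [-3.35 -9.28 -3.12] gap 31.97
dp [-0.00038, 3e-05, 0.00075] rot [-0.007, 0.05, 0.031] rows>= 0.020202607167625817 0.008332360968406205
```

carry_out(plan=[{"grip": 255, "dp": [-0.0002, 0, 0.0003], "delta_rot": [0, 0, 0]}, {"grip": 255, "dp": [-0.0003, 0, 0.0006], "delta_rot": [0, 0, 0]}, {"grip": 255, "dp": [-0.0003, 0, 0.0008], "delta_rot": [0, 0, 0]}, {"grip": 255, "dp": [-0.0003, 0, 0.0008], "delta_rot": [0, 0, 0]}, {"grip": 255, "dp": [-0.0003, 0, 0.0008], "delta_rot": [0, 0, 0]}])

```text
clock: 18.65
ee_pos: [507.5, -251.8, 220.4]
ee_rot: [-3.141, 0.001, 1.322]
contact_force: [-4.3, -10.1, -1.7]
finger_gap: 32.0
```

```bash
python3 -c "
from path import *
step(0,23.5,7.6,-0.1)"
```

```text
t18.65 hx -0.10 hy 1.87 z 40.38 s 30.96 dip 0.05 | Ftool [-10.83  -1.68   1.73] Fh [ -1.67 -10.83  -1.72] M [ 0.2  -1.88 -0.03] yaw -0.2491 gap 31.96
S 1.18 d_kin 7.7 zc 23.85
target hx,hy,z -0.1 1.78 40.0
t 18.65 g [ 507.47 -251.96   40.38] rot [-3.1414e+00  8.0000e-04  1.3217e+00] F [ -4.3  -10.08  -1.72] gap 31.96
dp [-0.00025, -3e-05, 0.00038] rot [-0.01, 0.048, 0.052] rows>= 0.010847455564537383 0.009980446214442273
```

carry_out(plan=[{"grip": 255, "dp": [0, -0.0004, 0.0002], "delta_rot": [0, 0, 0]}, {"grip": 255, "dp": [0, -0.0004, 0.0005], "delta_rot": [0, 0, 0]}, {"grip": 255, "dp": [0, -0.0004, 0.0005], "delta_rot": [0, 0, 0]}, {"grip": 255, "dp": [0, -0.0004, 0.0005], "delta_rot": [0, 0, 0]}])

```text
clock: 18.98
ee_pos: [507.4, -251.8, 220.3]
ee_rot: [3.141, 0.001, 1.322]
contact_force: [-4.0, -9.4, 0.6]
finger_gap: 32.0
```

```bash
python3 -c "
from path import *
step(0,23.5,7.6,-0.1)"
```

```text
t18.98 hx -0.06 hy 1.85 z 40.29 s 30.99 dip 0.05 | Ftool [-10.07  -1.55  -0.61] Fh [ -1.54 -10.07   0.62] M [ 0.16 -1.76  0.01] yaw -0.2492 gap 32.04
S 1.18 d_kin 7.68 zc 23.76
target hx,hy,z -0.1 1.78 40.0
t 18.98 g [ 507.5  -251.99   40.29] rot [3.1408e+00 9.0000e-04 1.3216e+00] F [-3.99 -9.37  0.62] gap 32.04
dp [-0.00024, 0.0001, 0.00029] rot [0.045, 0.052, 0.045] rows>= 0.009292070002158573 0.011482238161823716
```

carry_out(plan=[{"grip": 255, "dp": [-0.0005, -0.0002, 0], "delta_rot": [0, 0, 0]}, {"grip": 255, "dp": [-0.001, -0.0003, 0], "delta_rot": [0, 0, 0]}, {"grip": 255, "dp": [-0.0015, -0.0003, 0], "delta_rot": [0, 0, 0]}, {"grip": 255, "dp": [-0.002, -0.0003, 0], "delta_rot": [0, 0, 0]}, {"grip": 255, "dp": [-0.0022, -0.0003, 0], "delta_rot": [0, 0, 0]}, {"grip": 255, "dp": [-0.0022, -0.0003, 0], "delta_rot": [0, 0, 0]}])

```text
clock: 19.48
ee_pos: [506.9, -253.2, 220.2]
ee_rot: [3.14, -0.001, 1.321]
contact_force: [-1.1, -6.4, 1.4]
finger_gap: 32.2
```

```bash
python3 -c "
from path import *
cur()"
```

```text
t19.48 hx -0.13 hy 0.74 z 40.23 s 30.03 dip -0.06 | Ftool [-6.47  0.56 -1.39] Fh [ 0.57 -6.47  1.38] M [ 0.06 -1.26 -0.1 ] yaw -0.2496 gap 32.23
S 1.18 d_kin 6.57 zc 23.77
```

carry_out(plan=[{"grip": 255, "dp": [-0.0005, 0, 0], "delta_rot": [0, 0, 0]}, {"grip": 255, "dp": [-0.001, 0, 0], "delta_rot": [0, 0, 0]}, {"grip": 255, "dp": [-0.0015, 0, 0], "delta_rot": [0, 0, 0]}, {"grip": 255, "dp": [-0.0015, 0, 0], "delta_rot": [0, 0, 0]}, {"grip": 255, "dp": [-0.0015, 0, 0], "delta_rot": [0, 0, 0]}])

```text
clock: 19.9
ee_pos: [506.6, -254.2, 220.2]
ee_rot: [3.14, -0.002, 1.321]
contact_force: [-1.5, -5.2, 2.1]
finger_gap: 31.9
```

```bash
python3 -c "
from path import *
cur()"
```

```text
t19.90 hx -0.12 hy -0.19 z 40.22 s 29.21 dip -0.11 | Ftool [-5.42 -0.13 -2.11] Fh [-0.13 -5.42  2.1 ] M [-0.04 -0.96  0.01] yaw -0.2496 gap 31.85
S 1.18 d_kin 5.63 zc 23.78
```

carry_out(plan=[{"grip": 255, "dp": [-0.0004, 0, 0], "delta_rot": [0, 0, 0]}, {"grip": 255, "dp": [-0.0008, 0, 0], "delta_rot": [0, 0, 0]}, {"grip": 255, "dp": [-0.0008, 0, 0], "delta_rot": [0, 0, 0]}, {"grip": 255, "dp": [-0.0008, 0, 0], "delta_rot": [0, 0, 0]}])

```text
clock: 20.23
ee_pos: [506.6, -254.6, 220.3]
ee_rot: [3.141, -0.003, 1.321]
contact_force: [0.5, -4.9, -1.0]
finger_gap: 32.0
```

```bash
python3 -c "
from path import *
cur()"
```

```text
t20.23 hx -0.12 hy -0.32 z 40.26 s 29.08 dip -0.18 | Ftool [-4.66  1.71  1.01] Fh [ 1.71 -4.65 -1.02] M [-0.38 -0.76  0.01] yaw -0.2498 gap 31.98
S 1.18 d_kin 5.51 zc 23.86
```

carry_out(plan=[{"grip": 255, "dp": [-0.0002, -0.0002, 0], "delta_rot": [0, 0, 0]}, {"grip": 255, "dp": [-0.0002, -0.0002, 0], "delta_rot": [0, 0, 0]}, {"grip": 255, "dp": [-0.0002, -0.0002, 0], "delta_rot": [0, 0, 0]}, {"grip": 130, "dp": [-0.0002, -0.0002, 0], "delta_rot": [0, 0, 0]}, {"grip": 130, "dp": [-0.0002, -0.0002, 0], "delta_rot": [0, 0, 0]}, {"grip": 130, "dp": [-0.0002, -0.0002, 0], "delta_rot": [0, 0, 0]}, {"grip": 130, "dp": [-0.0002, -0.0002, 0], "delta_rot": [0, 0, 0]}], squeeze=8)

```text
clock: 20.82
ee_pos: [505.5, -254.1, 219.8]
ee_rot: [-3.139, -0.004, 1.321]
contact_force: [-0.6, -0.5, 1.1]
finger_gap: 45.7
```

```bash
python3 -c "
from path import *
cur()"
```

```text
t20.82 hx -1.96 hy 0.11 z 39.77 s 29.68 dip -0.25 | Ftool [-0.63 -0.46 -1.1 ] Fh [-0.46 -0.63  1.09] M [-0.07 -0.02  0.03] yaw -0.2497 gap 45.73
S 1.18 d_kin 5.93 zc 23.41
```

carry_out(plan=[{"grip": 130, "dp": [0, 0, 0], "delta_rot": [0, 0, 0]}, {"grip": 130, "dp": [0, 0, -0.01], "delta_rot": [0, 0, 0]}, {"grip": 130, "dp": [0, 0, -0.025], "delta_rot": [0, 0, 0]}, {"grip": 130, "dp": [0, 0, -0.045], "delta_rot": [0, 0, 0]}, {"grip": 130, "dp": [0, 0, -0.075], "delta_rot": [0, 0, 0]}, {"grip": 255, "dp": [0, 0, -0.1], "delta_rot": [0, 0, 0]}, {"grip": 255, "dp": [-0.03, 0, -0.12], "delta_rot": [0, 0, 0]}, {"grip": 255, "dp": [-0.06, 0, -0.13], "delta_rot": [0, 0, 0]}, {"grip": 255, "dp": [-0.1, 0, -0.13], "delta_rot": [0, 0, 0]}, {"grip": 255, "dp": [-0.12, 0, -0.13], "delta_rot": [0, 0, 0]}, {"grip": 255, "dp": [-0.12, 0, -0.13], "delta_rot": [0, 0, 0]}, {"grip": 255, "dp": [-0.12, 0, -0.13], "delta_rot": [0, 0, 0]}], squeeze=10)

```text
clock: 21.82
ee_pos: [475.8, -372.1, 350.4]
ee_rot: [-3.141, -0.004, 1.319]
contact_force: [0.8, 0.6, 0.1]
finger_gap: 2.7
```

```bash
python3 - <<'E'
from cyl import *; from hold import *
from rep import rep; rep()
H=[HX,HY,HYAW]; s=1.2
c=h2w(0,s,0); P=[c[0],c[1],HYAW]
for name,(u0,v0,u1,v1),f in(("top",(300,175,380,230),9),("scene",(120,165,210,230),8)):
    im=S[name]["color"][v0:v1,u0:u1,::-1]; cv2.imwrite("pics/r.png",cv2.resize(im,None,fx=f,fy=f,interpolation=cv2.INTER_CUBIC))
    over(name,u0,v0,u1,v1,f,"pics/o.png",[(P,cyl(-28.5,30.5,16.5,40),(0,0,255)),(P,cyl(-30.5,-28.5,5,40,12),(0,0,255))])
    o=cv2.vconcat([cv2.imread("pics/r.png"),cv2.imread("pics/o.png")]); k=780/o.shape[0]; cv2.imwrite(f"pics/f_{name}.png",cv2.resize(o,None,fx=k,fy=k))
E
```

```text
t21.92 hx -1.13 hy -119.80 z 169.88 s -137.26 dip -0.25 | Ftool [-1.17  0.54  0.56] Fh [ 0.54 -1.16 -0.56] M [-0.07 -0.02  0.  ] yaw -0.2493 gap 0.58
```

View pics/f_scene.png

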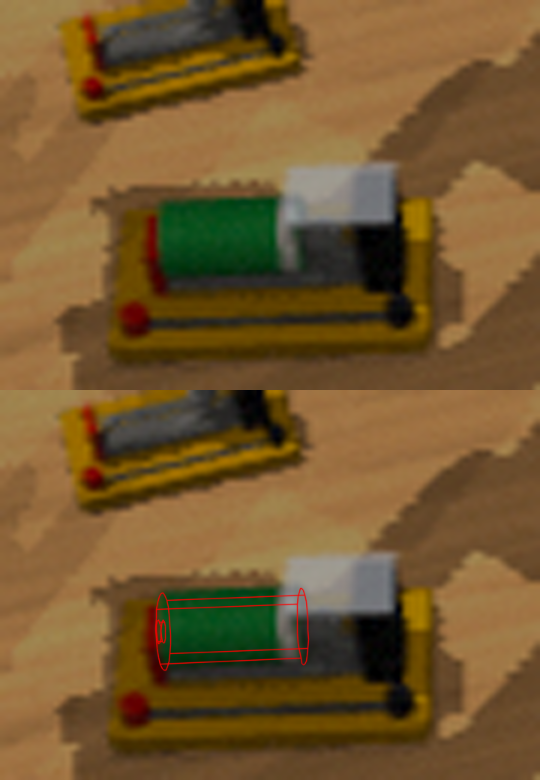

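View pics/f_top.png

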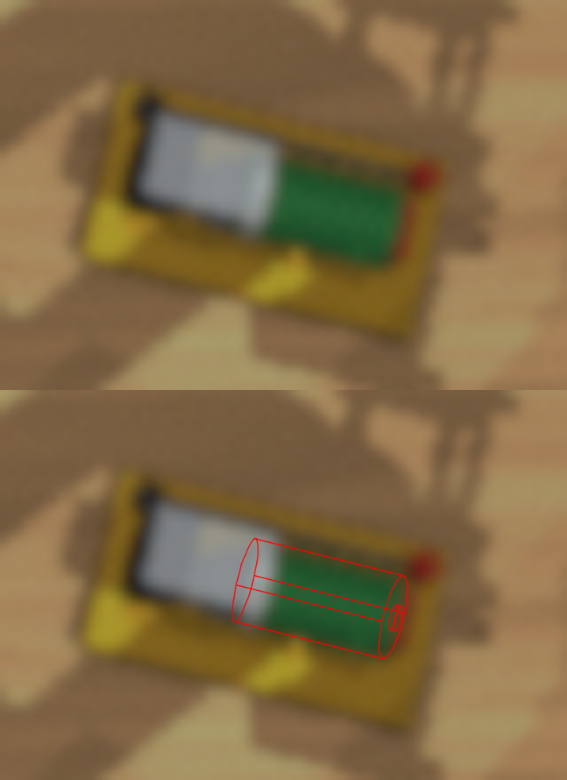

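Scene and top show the cell level behind the red contact (scene crop x 150–160), with its band under the hood edge. I'll verify by touching its top lightly near the plus end, where a seated cell should be at 56.5 mm.

```bash
python3 -c "
from path import *
togo(h2w(-0.1,-17,82),tool(np.pi/2+HYAW,0))"
```

```text
t 21.92 g [ 476.37 -369.59  169.88] rot [-3.1405 -0.0044  1.3215] F [ 0.24 -1.26 -0.56] gap 0.58
dp [0.1032, 0.001, 0.08833] rot [-0.06, -0.253, 0.039] rows>= 3.257690771033626 0.0367819049366757
```

carry_out(plan=[{"grip": 255, "dp": [0.035, 0, 0], "delta_rot": [0, -0.2, 0]}, {"grip": 255, "dp": [0.07, 0, 0.01], "delta_rot": [0, -0.2, 0]}, {"grip": 255, "dp": [0.095, 0.001, 0.03], "delta_rot": [0, -0.2, 0]}, {"grip": 255, "dp": [0.103, 0.001, 0.05], "delta_rot": [0, -0.2, 0]}, {"grip": 255, "dp": [0.103, 0.001, 0.07], "delta_rot": [0, -0.2, 0]}, {"grip": 255, "dp": [0.103, 0.001, 0.082], "delta_rot": [0, -0.2, 0]}, {"grip": 255, "dp": [0.103, 0.001, 0.087], "delta_rot": [0, -0.2, 0]}, {"grip": 255, "dp": [0.103, 0.001, 0.088], "delta_rot": [0, -0.2, 0]}, {"grip": 255, "dp": [0.103, 0.001, 0.088], "delta_rot": [0, -0.2, 0]}, {"grip": 255, "dp": [0.103, 0.001, 0.088], "delta_rot": [0, -0.2, 0]}, {"grip": 255, "dp": [0.103, 0.001, 0.088], "delta_rot": [0, -0.2, 0]}])

```text
clock: 22.83
ee_pos: [503.2, -272.2, 263.6]
ee_rot: [3.14, 0.001, 1.32]
contact_force: [-0.1, -0.4, -0.1]
finger_gap: 0.7
```

```bash
python3 rep.py
```

```text
t22.83 hx 1.10 hy -18.99 z 83.60 s -7.75 dip 0.06 | Ftool [-0.44 -0.01  0.14] Fh [-0.01 -0.44 -0.14] M [-0.1  -0.05  0.05] yaw -0.2503 gap 0.73
```

carry_out(plan=[{"grip": 255, "dp": [0, 0, 0.0015], "delta_rot": [0, 0, 0]}, {"grip": 255, "dp": [0, 0, 0.003], "delta_rot": [0, 0, 0]}, {"grip": 255, "dp": [0, 0, 0.0045], "delta_rot": [0, 0, 0]}, {"grip": 255, "dp": [0, 0, 0.005], "delta_rot": [0, 0, 0]}, {"grip": 255, "dp": [0, 0, 0.005], "delta_rot": [0, 0, 0]}, {"grip": 255, "dp": [0, 0, 0.005], "delta_rot": [0, 0, 0]}])

```text
clock: 23.33
ee_pos: [502.7, -271.5, 257.1]
ee_rot: [-3.141, 0.0, 1.321]
contact_force: [0.0, 0.0, 0.5]
finger_gap: 0.5
```

```bash
python3 rep.py
```

```text
t23.33 hx -0.02 hy -18.24 z 77.14 s -4.06 dip 0.01 | Ftool [ 0.04  0.03 -0.52] Fh [0.03 0.04 0.52] M [-0.05  0.02 -0.03] yaw -0.2498 gap 0.54
```

Tips are at 57.9 mm with no contact yet. I'll lower in small steps.

carry_out(plan=[{"grip": 255, "dp": [0, 0, 0.0005], "delta_rot": [0, 0, 0]}, {"grip": 255, "dp": [0, 0, 0.001], "delta_rot": [0, 0, 0]}, {"grip": 255, "dp": [0, 0, 0.0014], "delta_rot": [0, 0, 0]}, {"grip": 255, "dp": [0, 0, 0.0014], "delta_rot": [0, 0, 0]}, {"grip": 255, "dp": [0, 0, 0.0014], "delta_rot": [0, 0, 0]}])

```text
clock: 23.75
ee_pos: [502.8, -271.5, 256.1]
ee_rot: [-3.141, 0.0, 1.321]
contact_force: [-0.6, -0.5, 1.8]
finger_gap: 0.3
```

```bash
python3 rep.py
```

```text
t23.75 hx 0.22 hy -18.30 z 76.12 s -3.63 dip 0.02 | Ftool [-0.66 -0.47 -1.82] Fh [-0.47 -0.66  1.82] M [ 0.04  0.04 -0.02] yaw -0.2497 gap 0.27
```

carry_out(plan=[{"grip": 255, "dp": [0, 0, 0.0004], "delta_rot": [0, 0, 0]}, {"grip": 255, "dp": [0, 0, 0.0007], "delta_rot": [0, 0, 0]}, {"grip": 255, "dp": [0, 0, 0.0007], "delta_rot": [0, 0, 0]}, {"grip": 255, "dp": [0, 0, 0.0007], "delta_rot": [0, 0, 0]}])

```text
clock: 24.08
ee_pos: [503.0, -271.6, 256.0]
ee_rot: [3.141, 0.0, 1.321]
contact_force: [-1.0, 0.7, 5.1]
finger_gap: 0.4
```

```bash
python3 rep.py
```

```text
t24.08 hx 0.46 hy -18.32 z 75.95 s -3.57 dip 0.03 | Ftool [ 0.42 -1.17 -5.14] Fh [-1.17  0.42  5.14] M [ 0.24  0.1  -0.05] yaw -0.2497 gap 0.41
```

Stiff contact at 56.8 mm under 5 N, where 56.5 is expected. Next I'll touch the minus half to confirm the cell is level.

carry_out(plan=[{"grip": 255, "dp": [0, 0, -0.004], "delta_rot": [0, 0, 0]}, {"grip": 255, "dp": [0, -0.0005, -0.008], "delta_rot": [0, 0, 0]}, {"grip": 255, "dp": [0.012, -0.0005, -0.008], "delta_rot": [0, 0, 0]}, {"grip": 255, "dp": [0.024, -0.0005, -0.008], "delta_rot": [0, 0, 0]}, {"grip": 255, "dp": [0.028, -0.0005, -0.006], "delta_rot": [0, 0, 0]}, {"grip": 255, "dp": [0.028, -0.0005, -0.003], "delta_rot": [0, 0, 0]}, {"grip": 255, "dp": [0.028, -0.0005, -0.002], "delta_rot": [0, 0, 0]}, {"grip": 255, "dp": [0.028, -0.0005, -0.001], "delta_rot": [0, 0, 0]}, {"grip": 255, "dp": [0.028, -0.0005, -0.0003], "delta_rot": [0, 0, 0]}, {"grip": 255, "dp": [0.028, -0.0005, 0], "delta_rot": [0, 0, 0]}, {"grip": 255, "dp": [0.028, -0.0005, 0], "delta_rot": [0, 0, 0]}, {"grip": 255, "dp": [0.028, -0.0005, 0], "delta_rot": [0, 0, 0]}])

```text
clock: 25.08
ee_pos: [509.4, -243.8, 256.0]
ee_rot: [-3.141, -0.002, 1.32]
contact_force: [0.3, 3.6, 5.6]
finger_gap: 0.9
```

```bash
python3 rep.py
```

```text
t25.08 hx -0.32 hy 10.63 z 75.95 s 21.99 dip -0.11 | Ftool [ 3.6  -0.59 -5.63] Fh [-0.58  3.59  5.64] M [0.35 0.81 0.01] yaw -0.2503 gap 0.87
```

It reads the same height (56.75), so the cell is level. I'll retract and take a last look.

carry_out(plan=[{"grip": 255, "dp": [0, 0, -0.005], "delta_rot": [0, 0, 0]}, {"grip": 255, "dp": [0, 0, -0.02], "delta_rot": [0, 0, 0]}, {"grip": 255, "dp": [0, 0, -0.05], "delta_rot": [0, 0, 0]}, {"grip": 255, "dp": [0, 0, -0.08], "delta_rot": [0, 0, 0]}, {"grip": 255, "dp": [-0.04, 0, -0.11], "delta_rot": [0, 0, 0]}, {"grip": 255, "dp": [-0.08, 0, -0.13], "delta_rot": [0, 0, 0]}, {"grip": 255, "dp": [-0.12, 0, -0.14], "delta_rot": [0, 0, 0]}, {"grip": 255, "dp": [-0.15, 0, -0.14], "delta_rot": [0, 0, 0]}, {"grip": 255, "dp": [-0.16, 0, -0.14], "delta_rot": [0, 0, 0]}, {"grip": 255, "dp": [-0.16, 0, -0.14], "delta_rot": [0, 0, 0]}, {"grip": 255, "dp": [-0.16, 0, -0.14], "delta_rot": [0, 0, 0]}, {"grip": 255, "dp": [-0.16, 0, -0.14], "delta_rot": [0, 0, 0]}])

```text
clock: 26.08
ee_pos: [469.8, -398.1, 394.1]
ee_rot: [-3.139, -0.002, 1.322]
contact_force: [0.5, 0.5, -0.1]
finger_gap: 0.3
```

```bash
python3 - <<'E'
from h import *
crop("top",300,175,375,225,8,"pics/e1.png"); crop("scene",120,165,210,230,8,"pics/e2.png")
s=snapshot("top"); cv2.imwrite("pics/e3.png",s["color"][:,:,::-1])
a,b=cv2.imread("pics/e1.png"),cv2.imread("pics/e2.png")
cv2.imwrite("pics/e.png",cv2.vconcat([a[:,:600],b[60:420,:600]])[:790])
E
```

```text
(no output)
```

View pics/e.png

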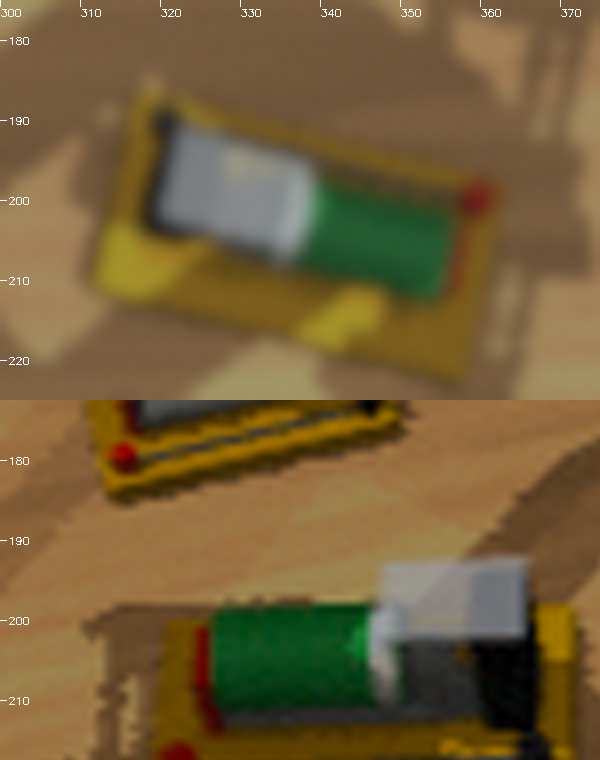

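View pics/e3.png

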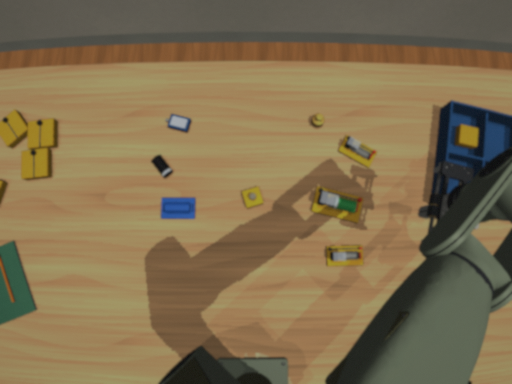

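The cell sits behind the red contact at top (356,205), with its band at the hood edge at (337,203). The sensor (179,123), lamp (252,197) and weight (317,120) are where they were, and the robot is clear of everything.

```bash
python3 -c "
from rig import order
print(order.sign_off())"
```

```text
the job is handed in; nothing more can be done
None
```

The green cell is seated in the largest yellow holder, held by the spring behind the red contact and released. The job was handed in at about 26 s.

**What I did:** I gripped the cell in the rest, dipped it 28° and fed it in along its own axis under the hood. The wrist moment showed first contact with the spring, putting the shift S at about +1 mm. I pushed the spring in, turned the cell level in 4° steps, set it into the trough, eased it back onto the red contact and let go.

**Spring travel:** By arm position the deepest push was about 8.0 mm, and by force about 7.4 mm. The two estimates differed by up to about 0.9 mm during the push, but both stayed under the 9 mm limit.

**Last checks:**
- Light touches of about 5 N on the plus and minus halves both read 56.75 mm high, against 56.5 expected, so the cell is level and home.
- The pictures show the nub end behind the red contact and the white band at the hood edge.
- The lamp block, sensor and brass weight are at the same pixels as at the start, and the arm touches nothing.

The seated spring position cannot be read directly; I inferred it from the cell stopping against the red contact, where the arm-position estimate was 5.5 mm against 5 mm nominal.

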